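# Release the hidden latch of the parts box and stow the kaleidoscope tube

### The job

The oak parts box is held shut by a hidden spring latch: take the release rod out of its stand, push its steel end through the slot in the sloping front until the lid springs ajar, then stand the rod back in its stand. Slide the lid fully open by its pull and lay the black kaleidoscope tube, lengthwise, flat on the bottom of the box; leave the lid open, and leave the glass wheels, the retainer ring and the stopper where they are.

Things in the scene. Friction and masses are not known exactly. Their poses are not given: they have to be found in the camera images.
- parts_box: The fixed oak parts box, 220 mm long along y. Origin: on the slab (world z = 12 mm), under the centre of its tray. x to the back, y the way the lid opens, z up. The tray spans x -75 to 75, y -110 to 110 mm; rails top out at z 97 mm. In front of it (x -165 to -75 mm) the front slopes up to the tray at 35 degrees from horizontal, from z 22 to z 85 mm.
- slot_mouth (a point): Centre of the brass-edged slot in the sloping front, on the outer surface, at x -112, y 0, z 59 mm of the box. Box axes. The way straight into the slot is (0.574, 0, -0.819) in box axes, square to the slope, 35 degrees from vertical. The slot is 36 mm along y, 18 mm up the slope, 18 mm deep through the wood, with hollow space behind.
- tab_face (a point): Centre of the outer face of the hidden steel latch tab, 34 mm straight in behind the slot mouth along the slot's axis. Same orientation as the slope: its z axis points straight out of the slot. The tab is 56 mm along the box, 26 mm up the slope. Moves with the tab.
- latch_tab (a joint): How far the latch tab is pushed in, m, along the slot's axis: 0 at rest, stop at 0.012. A spring resists (3 N at first touch, 9 N at the stop, plus about 1 N of rubbing) and brings it back. The lid is released at about 0.008.
- lid (a joint): How far the flat sliding lid is open, m, towards the box's +y: 0 shut, 0.165 fully open (stop). Locked until the tab is pressed; then a spring plunger pushes it ajar to about 0.023 and the latch no longer holds it. From there it slides with 1 to 3 N and stays where it is left. Do not push it shut again: it would jam on the latch.
- lid_pull (a point): The upright wooden pull on the lid: a bar 50 mm along the box's x, 20 mm thick along y, 36 mm high. The point is on its centre line, 24 mm above the lid's top face and 12 mm below the pull's top. Box axes; moves with the lid. When shut, the lid (10 mm thick, top 95 mm over the box's underside) covers the whole tray.
- rod_grip (a point): Centre of the square wooden handle (22 x 22 x 60 mm) of the loose release rod. z points along the rod from tip to handle (up while it stands in the stand); x and y are square to the handle's faces. Below the handle is a round brass collar (36 mm across, 6 mm thick, from 30 to 36 mm below this point), then a plain steel rod of 12 mm diameter, down to the tip. 0.12 kg.
- rod_tip (a point): Centre of the flat steel end of the release rod, 126 mm from rod_grip along the rod.
- stand_top (a point): Centre of the mouth of the square hole (18 x 18 mm, 95 mm deep, with a small bevel) in the top of the fixed wooden stand, a block 75 x 75 x 100 mm high. Axes along the block's sides, z up. When home the rod stands upright in it with its collar on the block and rod_grip 36 mm above this point.
- tube_centre (a point): Centre of the loose black metal kaleidoscope tube, 120 mm long, lying on the slab: 36 mm diameter, with an eight-sided collar 44 mm across flats and 12 mm long at each end, which keeps it from rolling. x lies along the tube. The point is 22 mm over what it lies on. 0.18 kg; its long middle can be gripped from above.
- tray_floor (a point): On the tray's bottom, in the middle of the part that the fully open lid uncovers. Box axes. The opening there is 116 mm in x (x -58 to 58 mm from this point) and 163 mm in y (y -81 to 81 mm); the side walls rise 49 mm over the bottom and the rails 61 mm. The tube fits only lengthwise along y, and then its centre is 21 mm above this point.
- wheel_a: Bystander: amber glass wheel, 72 mm across, 18 mm high. Origin under its centre.
- wheel_b: Bystander: the other amber glass wheel, the same.
- retainer: Bystander: brass lens retainer ring, 72 mm across, 14 mm high. Origin under its centre.
- stopper: Bystander: squat cobalt bottle stopper, 62 mm across, 52 mm high. Origin under its centre.
Not all that is in view belongs to the job. What is shaped like the part that bears tube_centre but pink or red is not meant. Leave any green or turquoise look-alike of the part that bears rod_grip alone.

How it is judged:
On the way, in this order (a step that is already met when the one before it is completed fails the run):
1. the release rod is drawn clear out of its stand (z of rod_tip in the frame of stand_top above 0.005 m), for 0.1 s.
2. with the rod's tip at the latch tab behind the slot, the lid springs ajar by 12 mm or more (value of joint lid above 0.012 m and distance between rod_tip and tab_face below 0.026 m), for 0.1 s.
3. the rod stands in its stand again, collar down (horizontal distance between rod_grip and stand_top below 0.012 m and angle between rod_grip's own z axis and vertical below 0.12 rad and z of rod_grip in the frame of stand_top between 0.028 and 0.044 m), for 0.2 s.
4. the lid is slid open to 145 mm or more (value of joint lid above 0.145 m), for 0.2 s.
At the end, for the whole second after the job is handed in: Lid open 145 mm or more; rod upright in its stand, collar down (handle centre within 12 mm sideways, 8 mm in height, 7 degrees); tube at rest flat on the bottom of the open part of the tray (centre within 42 mm across, 45 mm along, 8 mm in height), along the box within 28 degrees (all of step 3 and value of joint lid above 0.145 m and x of tube_centre in the frame of tray_floor between -0.042 and 0.042 m and y of tube_centre in the frame of tray_floor between -0.045 and 0.045 m and z of tube_centre in the frame of tray_floor between 0.0125 and 0.0285 m and angle between the x axis of tube_centre and the y axis of tray_floor, either way round below 0.5 rad and linear speed of each of tube, rod below 0.02 m/s); the robot touches nothing.
It fails at once if a bystander (glass wheel, retainer ring or stopper) is moved by more than 20 mm (distance of any of wheel_a, wheel_b, retainer, stopper from where it was at the start of the episode above 0.02 m).
It also fails if it takes over 72 s, if anything falls off the work surface, if the arm or the gripper's body presses on something with over 40 N, if the wrist force passes 120 N, or if a joint passes its speed limit or range.

### The arm

A 7-joint arm with a two-finger parallel gripper is mounted at the origin on the work surface. World frame = base frame: x ahead of the robot, y to its left, z up, the work surface at z = 0. Lengths are in m, angles in rad, forces in N, time in s.
With the tool pointing down it reaches from about 0.4 to 0.9 m from the base axis. Payload 5.5 kg.
Tool frame: the origin (TCP) lies midway between the tips of the shut fingers; the grasp point (between the pads) lies 19 mm behind it; z points along the fingers, y is the direction in which the jaws open and shut (so a half turn about z gives the same grasp; the last joint's range is limited). The gripper opens to 85 mm and grips with 20 to 120 N. Pads are 22 mm wide; open, the fingers measure 114 mm over their backs; the gripper's body (76 mm by 85 mm) begins 54 mm behind the grasp point. The pads swing forward as they close: fully open they stand 13 mm farther back than shut.
Start: joints at [-1.035, 0.501, -0.427, 1.55, 0.221, 1.138, -0.21], TCP at [0.175, 0.626, 0.231] pointing down, gripper open.
Joint ranges: [-2.88, 2.88], [-0.31, 2.03], [-1.54, 1.56], [0.2, 2.42], [-1.41, 4.55], [0.19, 2.02], [-2.57, 2.57]. Speed limits (rad/s): [2.57, 2.57, 3.14, 3.14, 3.14, 3.14, 3.14].

### API

Orientations are given as a unit quaternion [w, x, y, z].
In Python, from station import arm, cams gives the robot as it stands. The module is installed in compiled form; this text tells all that it offers.
- The arm moves only by the shell command python3 -m handwheel 'ROWS' [FORCE]. ROWS is JSON, a list of rows, each a list of 5 numbers: the opening, from 0 (shut) to 1 (fully open), then the shift along the world's x, y, z in cm, then the turn about the world's z in units of 8 degrees (1.0 is 8 degrees). In form: [[hand, dx, dy, dz, spin], ...]. A call has 1 to 5 rows; each row is the pose to reach, as a shift and turn from the pose commanded when the call began; what a row does not reach only later rows make up. A row lasts 1/8 s, in which the tool goes at most 62.5 mm and 10.7 degrees, less where a joint would pass 70% of its speed; a pose out of reach is approached as far as the arm can. A call with a gripper value outside its range is refused whole. The fingers move at their own pace and stop on an object; FORCE is the grip in N (left out, the last holds). Time passes only in rows, so rows that repeat a pose let the fingers close. It gives the time, the measured TCP pose, the force and the opening at its end, in the units of the state.
- arm.get_state(): the state, without advancing time (a new reading comes with each control period).
- cams.get_image(name): name is "side" or "top"; returns the picture (480x640x3 uint8, red, green, blue); there is no depth.
- cams.camera_model(name): a dict with "fx", "fy", "cx", "cy" (pixels), "distortion" ([k1, k2, p1, p2, k3] as OpenCV has them; the pictures are not rectified), "origin" and "rotation" of the camera in the world. Camera axes: x right, y up, looking along -z (the intrinsics and any distortion apply to the point x, -y, -z); pixel columns grow to the right and rows downward; lengths in m; the calibration is good to about 2 mm. A picture is of the moment at which its call begins. camera_model takes no time and is no camera call.
- arm.job_done(): hands the job in, once; it reports no verdict.
The state is a dict: "time": time; "joints": joint angles; "dq": joint speeds; "joint_torque": joint torques, N m; "ee_pos": TCP position; "tool_rot": TCP orientation; "contact_force": force on the tool from outside, world axes, zero at the start; "torque": the same for the moment, N m; "opening": finger opening in m.
Only numpy, scipy, OpenCV 4.12 (cv2) and the standard library are available. Lean on these libraries where they do the work, as an engineer would, in place of code of your own. Each camera call takes 0.05 s, during which the arm holds its last target.

## Working session

There is one attempt and no reset: what is moved stays moved. The work goes in short steps, Python scripts to look and compute and a shell command to move; the robot and the scene stay as the last step left them, time stands still between calls to the robot, and variables do not carry over. Pictures are saved under pics/ and viewed, and the job is handed in when it is done.

```bash
mkdir -p pics; cat > h.py <<'E'
import numpy as np, cv2
from station import arm, cams
def snap(name,fn,crop=None,scale=1):
    im=cams.get_image(name)
    np.save('/tmp/'+name+'.npy',im)
    show(im,fn,crop,scale); return im
def show(im,fn,crop=None,scale=1):
    if crop: x0,y0,x1,y1=crop; im=im[y0:y1,x0:x1]
    im=cv2.resize(im,None,fx=scale,fy=scale,interpolation=cv2.INTER_CUBIC)
    cv2.imwrite('pics/'+fn,im[...,::-1])
def ray(name,u,v):
    m=cams.camera_model(name)
    K=np.array([[m['fx'],0,m['cx']],[0,m['fy'],m['cy']],[0,0,1.]])
    p=cv2.undistortPoints(np.array([[[u,v]]],float),K,np.array(m['distortion'],float))[0,0]
    d=np.array(m['rotation'])@np.array([p[0],-p[1],-1.])
    return np.array(m['origin']),d/np.linalg.norm(d)
def onz(name,u,v,z):
    o,d=ray(name,u,v); return o+d*(z-o[2])/d[2]
def proj(name,P):
    m=cams.camera_model(name); R=np.array(m['rotation'])
    K=np.array([[m['fx'],0,m['cx']],[0,m['fy'],m['cy']],[0,0,1.]])
    c=(np.atleast_2d(P)-np.array(m['origin']))@R; c=c*[1,-1,-1]
    return cv2.projectPoints(c,np.zeros(3),np.zeros(3),K,np.array(m['distortion'],float))[0][:,0]
def tri(a,b):
    (o1,d1),(o2,d2)=ray('top',*a),ray('side',*b)
    s=np.linalg.lstsq(np.stack([d1,-d2],1),o2-o1,rcond=None)[0]
    p,q=o1+s[0]*d1,o2+s[1]*d2; return (p+q)/2,np.linalg.norm(p-q)
E
python3 - <<'E'
from h import *
snap('top','t0.png');snap('side','s0.png')
print(arm.get_state())
for n in('top','side'):print(cams.camera_model(n))
E
```

```text
{'time': 0.1, 'joints': array([-1.03479828,  0.50173534, -0.42678339,  1.5513404 ,  0.22082463,
        1.13828719, -0.21028272]), 'dq': array([-9.32361963e-05, -1.02088585e-03, -1.94330097e-03, -2.41128285e-03,
       -3.03553947e-04, -1.75554800e-04,  5.20499403e-04]), 'joint_torque': array([-1.24053651e-02, -5.70810378e+01, -5.83939388e+00, -2.81748480e+01,
        1.04277860e-02,  5.47899690e-03, -4.37775384e-06]), 'ee_pos': array([0.17502157, 0.6253557 , 0.23037479]), 'tool_rot': array([-1.29750318e-04,  1.35949778e-01,  9.90715359e-01, -8.48041438e-04]), 'contact_force': array([ 1.58007774, -0.01297049, -1.36191445]), 'torque': array([ 0.00025006, -0.0528102 , -0.03388087]), 'opening': 0.0852569039582259}
{'fx': 572.9616712774321, 'fy': 572.9616712774321, 'cx': 318.23836682833564, 'cy': 244.77892722215867, 'distortion': array([-0.00135626,  0.        ,  0.        ,  0.        ,  0.        ]), 'origin': array([ 0.15391613, -0.02434084,  2.08889582]), 'rotation': array([-0.70243378, -0.06475358,  0.06921505,  0.70540983])}
{'fx': 509.6537439653115, 'fy': 509.6537439653115, 'cx': 317.78458161174933, 'cy': 235.81731701782536, 'distortion': array([0.02340553, 0.        , 0.        , 0.        , 0.        ]), 'origin': array([0.23660175, 1.02263444, 1.11442653]), 'rotation': array([-0.12581369, -0.06180052,  0.39210511,  0.90917831])}
```

```bash
sed -i "s/np.array(m\['rotation'\])/rot(m['rotation'])/g" h.py; sed -i "3i from scipy.spatial.transform import Rotation as Ro\ndef rot(q): return Ro.from_quat([q[1],q[2],q[3],q[0]]).as_matrix()" h.py; python3 -c "
from h import *
print(rot(cams.camera_model('top')['rotation'])); s=arm.get_state(); print(proj('top',s['ee_pos']),proj('side',s['ee_pos'])); print(rot(s['tool_rot']))"
```

```text
[[-0.00478751  0.98204355 -0.18859361]
 [-0.99997124 -0.00359211  0.00667976]
 [ 0.00588236  0.18862016  0.9820325 ]]
[[110.82687149 349.05166811]] [[424.73554424 467.276138  ]]
[[-9.63035282e-01  2.69374846e-01 -4.87673357e-04]
 [ 2.69375286e-01  9.63033877e-01 -1.64505630e-03]
 [ 2.65091764e-05 -1.71561441e-03 -9.99998528e-01]]
```

View pics/t0.png

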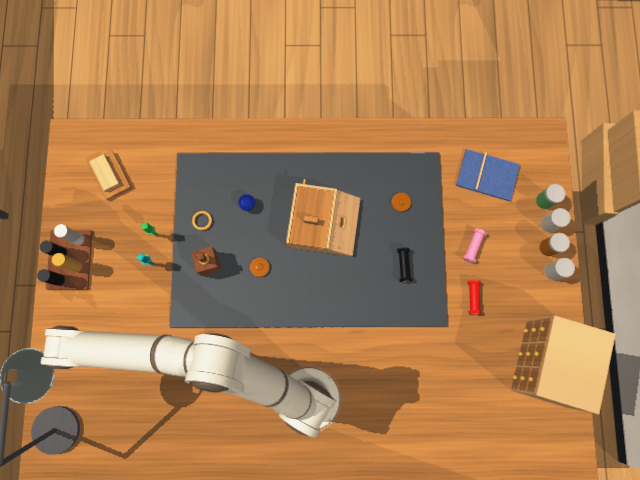

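View pics/s0.png

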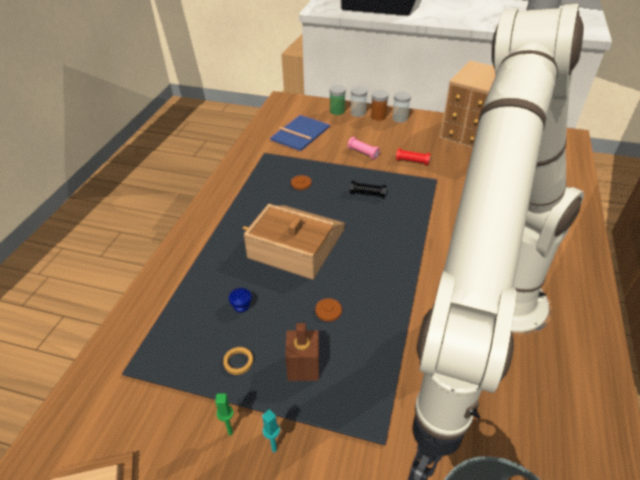

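```bash
python3 -c "
from h import *
t=np.load('/tmp/top.npy');s=np.load('/tmp/side.npy')
show(t,'t0box.png',(270,170,380,270),7);show(s,'s0box.png',(235,190,355,285),6.6)
show(t,'t0st.png',(130,200,280,300),5);show(s,'s0st.png',(200,290,340,460),3.5)
show(t,'t0tu.png',(380,180,500,320),4.2);show(s,'s0tu.png',(280,130,450,210),4.6)
"
```

```text
(no output)
```

View pics/t0box.png

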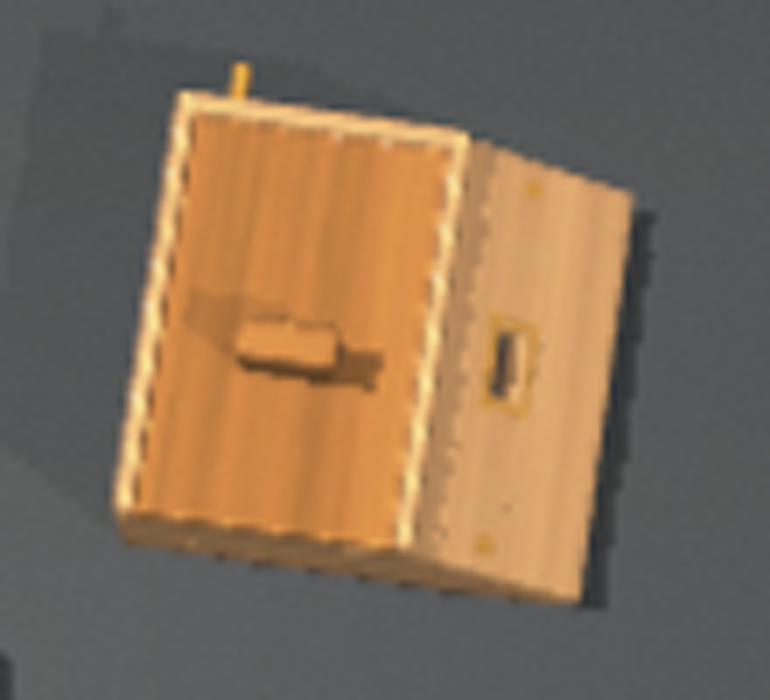

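View pics/s0box.png

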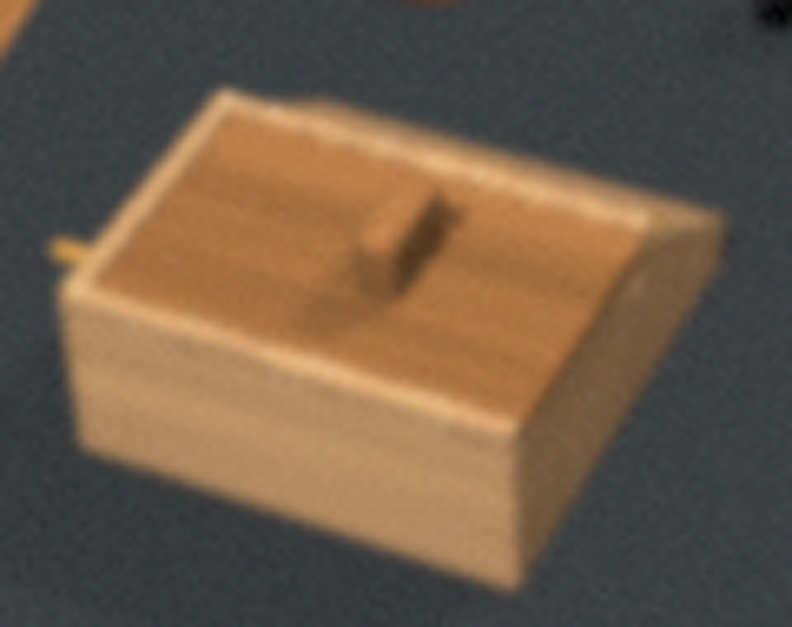

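View pics/t0st.png

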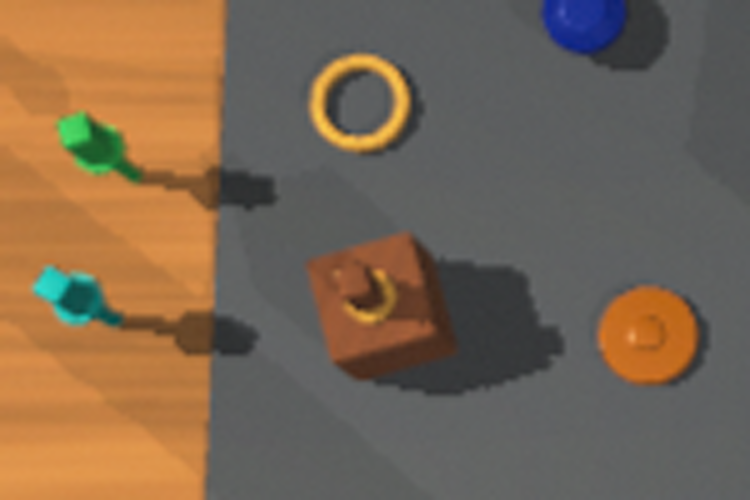

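View pics/s0st.png

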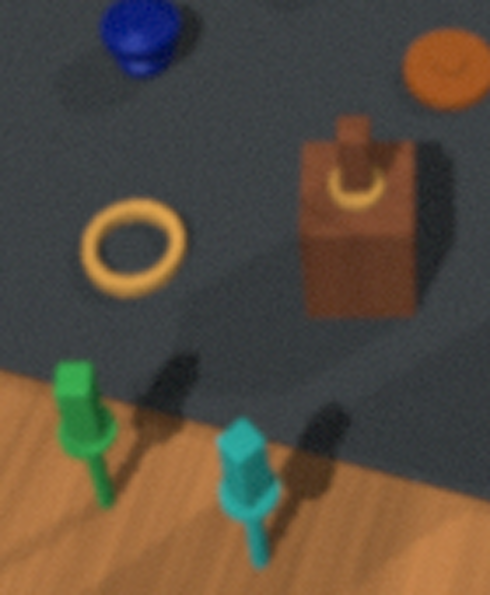

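View pics/t0tu.png

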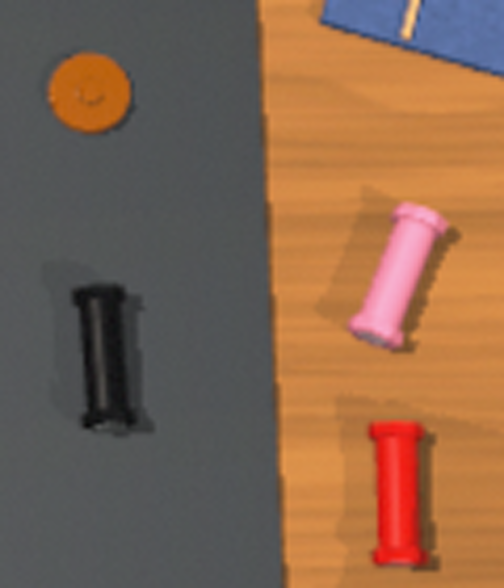

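View pics/s0tu.png

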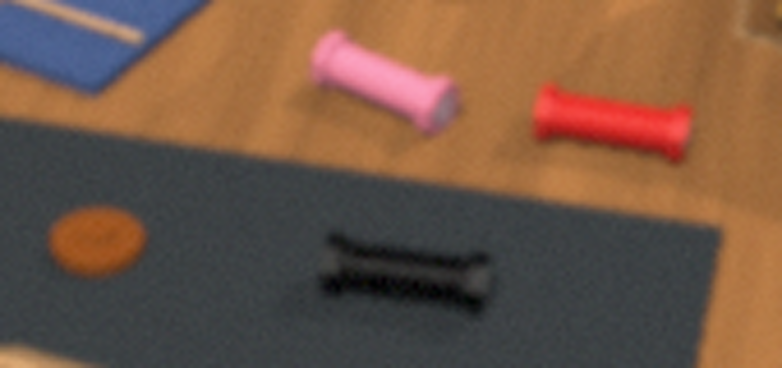

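```bash
python3 - <<'E'
from h import *
from scipy.optimize import least_squares
def fit(pts):
    def f(p):
        c,s=np.cos(p[2]),np.sin(p[2]); r=[]
        for n,q,uv in pts:
            w=np.array([p[0]+c*q[0]-s*q[1],p[1]+s*q[0]+c*q[1],q[2]+.012]); r+=list(proj(n,w)[0]-uv)
        return np.array(r)
    best=min((least_squares(f,[x,y,a]) for x in[.5] for y in [0.,.3] for a in np.arange(0,6.3,.7)),key=lambda s:s.cost)
    return best.x,best.fun.reshape(-1,2).round(1)
T=lambda x,y:(270+x/7,170+y/7); S=lambda x,y:(235+x/6.6,190+y/6.6)
pts=[('top',(.075,-.11,.097),T(183,93)),('top',(-.075,-.11,.097),T(470,135)),('top',(.075,.11,.097),T(122,515)),('top',(-.075,.11,.097),T(405,545)),
('top',(-.165,-.11,.022),T(632,195)),('top',(-.165,.11,.022),T(582,602)),('top',(-.112,0,.059),T(510,365)),
('side',(.075,-.11,.097),S(68,290)),('side',(.075,.11,.097),S(522,430)),('side',(-.075,-.11,.097),S(225,92)),('side',(.075,.11,0),S(515,588))]
x,r=fit(pts); print('box',x,np.degrees(x[2]));print(r.tolist())
c,s=np.cos(x[2]),np.sin(x[2])
def W(q): return [x[0]+c*q[0]-s*q[1],x[1]+s*q[0]+c*q[1],q[2]+.012]
print('slot',W((-.112,0,.059)),'pull',W((0,0,.119)))
np.save('/tmp/box.npy',x)
t=np.load('/tmp/top.npy');s_=np.load('/tmp/side.npy')
show(t,'t0st2.png',(185,240,225,280),15);show(s_,'s0st2.png',(275,315,330,385),8)
E
```

```text
Traceback (most recent call last):
  File "h.py", line 22, in proj
    m=cams.camera_model(name); R=rot(m['rotation'])
ValueError: time passes only in moves, steps and waits
```

```bash
python3 - <<'E'
import pickle
from station import cams
pickle.dump({n:cams.camera_model(n) for n in('top','side')},open('cm.pkl','wb'))
E
sed -i "s/cams.camera_model(name)/CM[name]/; 3i import pickle; CM=pickle.load(open('cm.pkl','rb'))" h.py
cat > fitbox.py <<'E'
from h import *
from scipy.optimize import least_squares
def fit(pts,guess):
    def f(p):
        c,s=np.cos(p[2]),np.sin(p[2]); r=[]
        for n,q,uv in pts:
            w=np.array([p[0]+c*q[0]-s*q[1],p[1]+s*q[0]+c*q[1],q[2]+.012]); r+=list(proj(n,w)[0]-uv)
        return np.array(r)
    best=least_squares(f,guess)
    return best.x,best.fun.reshape(-1,2).round(1)
E
python3 - <<'E'
from fitbox import *
T=lambda x,y:(270+x/7,170+y/7); S=lambda x,y:(235+x/6.6,190+y/6.6)
pts=[('top',(.075,-.11,.097),T(183,93)),('top',(-.075,-.11,.097),T(470,135)),('top',(.075,.11,.097),T(122,515)),('top',(-.075,.11,.097),T(405,545)),
('top',(-.165,-.11,.022),T(632,195)),('top',(-.165,.11,.022),T(582,602)),('top',(-.112,0,.059),T(510,365)),
('side',(.075,-.11,.097),S(68,290)),('side',(.075,.11,.097),S(522,430)),('side',(-.075,-.11,.097),S(225,92)),('side',(.075,.11,0),S(515,588))]
x,r=fit(pts,[.5,0,1.5]); print('box',x,np.degrees(x[2]));print(r.tolist())
c,s=np.cos(x[2]),np.sin(x[2])
def W(q): return [x[0]+c*q[0]-s*q[1],x[1]+s*q[0]+c*q[1],q[2]+.012]
print('slot',W((-.112,0,.059)),'pull',W((0,0,.119)))
np.save('/tmp/box.npy',x)
t=np.load('/tmp/top.npy');s_=np.load('/tmp/side.npy')
show(t,'t0st2.png',(185,240,225,280),15);show(s_,'s0st2.png',(275,315,330,385),8)
E
```

```text
box [ 0.6371496  -0.01539078  1.43455837] 82.19414014505597
[[-1.0, 0.8], [-0.5, 0.2], [-0.9, 0.1], [0.9, 1.4], [-0.4, 0.4], [-0.3, 0.2], [-0.3, 0.7], [-1.3, -0.9], [-1.0, -0.9], [-0.8, -1.2], [0.7, -1.4]]
slot [np.float64(0.6219381050173509), np.float64(-0.12635298035425813), 0.071] pull [np.float64(0.6371495977315184), np.float64(-0.015390777377718256), 0.131]
```

View pics/t0st2.png

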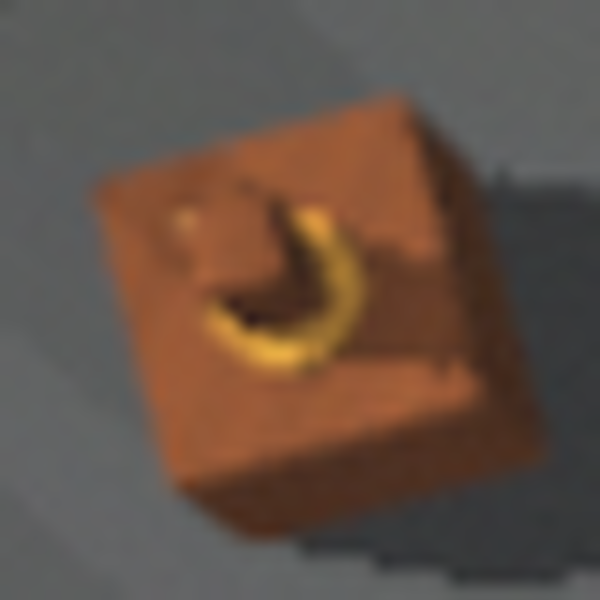

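View pics/s0st2.png

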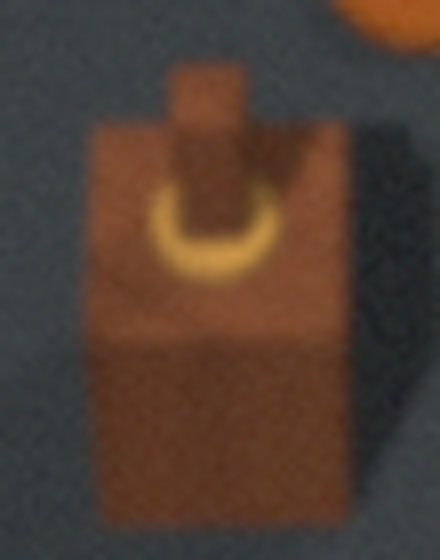

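```bash
cat > a.py <<'E'
from fitbox import *
def mk(ox,oy,s): return lambda x,y:(ox+(x+.5)/s-.5,oy+(y+.5)/s-.5)
T=mk(185,240,15);S=mk(275,315,8);h=.0375
tp=[('top',(h,h,.1),T(97,190)),('top',(h,-h,.1),T(405,95)),('top',(-h,-h,.1),T(480,380)),('top',(-h,h,.1),T(178,485)),('top',(-h,h,0.),T(250,540)),('top',(-h,-h,0),T(545,450))]
# side corners: image left-near etc
sp=[('side',(h,h,.1),S(85,335)),('side',(-h,h,.1),S(350,340)),('side',(h,-h,.1),S(92,122)),('side',(-h,-h,.1),S(350,122)),('side',(h,h,0),S(102,525)),('side',(-h,h,0),S(350,525))]
for n,p in(('top',tp),('side',sp),('both',tp+sp)):
    x,r=fit(p,[.5,.4,0.2]);print(n,x,np.degrees(x[2]));print(r.tolist())
T=mk(270,170,7); S=mk(235,190,6.6)
tp=[('top',(.075,-.11,.097),T(183,93)),('top',(-.075,-.11,.097),T(470,135)),('top',(.075,.11,.097),T(122,515)),('top',(-.075,.11,.097),T(405,545)),
('top',(-.165,-.11,.022),T(632,195)),('top',(-.165,.11,.022),T(582,602)),('top',(-.112,0,.059),T(510,365))]
sp=[('side',(.075,-.11,.097),S(68,290)),('side',(.075,.11,.097),S(522,430)),('side',(-.075,-.11,.097),S(225,92)),('side',(.075,.11,0),S(515,588)),('side',(.075,-.11,0),S(85,450)),('side',(-.165,.11,.022),S(720,225))]
for n,p in(('top',tp),('side',sp),('both',tp+sp)):
    x,r=fit(p,[.5,.0,1.5]);print(n,x,np.degrees(x[2]));print(r.tolist())
# handle top & collar
print(onz('top',*mk(185,240,15)(238,240),.112+.066), onz('top',*mk(185,240,15)(285,285),.118), onz('side',*mk(275,315,8)(205,95),.178))
E
python3 a.py
```

```text
top [0.48603102 0.36279184 0.29628462] 16.97585839017612
[[-0.5, -0.6], [-0.3, -0.5], [0.3, 0.7], [-0.4, -0.0], [0.4, 0.2], [0.6, 0.2]]
side [0.4796084  0.3643205  0.27507611] 15.760700159987142
[[-0.1, 0.4], [-0.5, -0.4], [0.7, 0.1], [-0.3, 0.0], [0.2, 0.0], [0.1, -0.1]]
both [0.48181836 0.36355957 0.29133825] 16.692451970271517
[[-0.7, 0.5], [-0.5, 0.7], [0.0, 2.0], [-0.7, 1.2], [0.1, 1.3], [0.3, 1.4], [-0.6, 0.1], [-1.1, -1.1], [-0.3, -0.1], [-1.4, -0.7], [-0.4, -0.3], [-0.5, -0.8]]
top [ 0.64111091 -0.01523006  1.42882686] 81.86574864326329
[[-0.4, 0.1], [-0.0, -0.3], [-0.7, -0.7], [1.1, 0.8], [0.1, 0.1], [-0.2, -0.2], [0.1, 0.2]]
side [ 0.63595559 -0.01153755  1.43024932] 81.94724978492215
[[-1.0, 0.4], [-0.8, 0.6], [-0.3, -0.0], [1.0, 0.2], [0.1, -0.5], [1.1, -1.1]]
both [ 0.63839654 -0.01399452  1.43427025] 82.17763175942314
[[-0.9, 0.9], [-0.5, 0.3], [-0.9, 0.2], [0.9, 1.5], [-0.3, 0.5], [-0.3, 0.3], [-0.3, 0.8], [-1.4, -0.2], [-1.2, -0.2], [-0.9, -0.6], [0.6, -0.7], [-0.4, -1.0], [0.4, -1.9]]
[0.48533566 0.36113505 0.178     ] [0.48509847 0.36197814 0.118     ] [0.48070779 0.36624705 0.178     ]
```

```bash
python3 -m handwheel '[[1,4,-5,1,-1.3],[1,8,-9,2,-2.6],[1,13,-13,2,-3.9],[1,18,-17,2,-5.2],[1,22,-20,2,-6.5]]' 30; python3 -m handwheel '[[1,4,-3,0,-0.7],[1,8.0,-6.2,0,-0.7],[1,8.0,-6.2,0,-0.7],[1,8.0,-6.2,0,-0.7]]'
python3 - <<'E'
from h import *
snap('top','t1.png',(150,200,260,300),7);snap('side','s1.png',(200,250,420,420),3.6)
s=arm.get_state();print(s['ee_pos'],np.degrees(np.arctan2(*rot(s['tool_rot'])[1::-1,1])))
print(proj('top',s['ee_pos']),proj('side',s['ee_pos']))
E
```

```text
time: 0.72
ee_pos: [0.3969, 0.4236, 0.2512]
tool_rot: [0.0, 0.56, 0.829, -0.0]
contact_force: [0.6, 0.4, 0.1]
opening: 0.0859
time: 1.23
ee_pos: [0.4745, 0.3641, 0.2508]
tool_rot: [-0.001, 0.597, 0.803, -0.0]
contact_force: [-1.4, 0.9, 0.4]
opening: 0.0854
[0.47355498 0.36533832 0.2510605 ] 16.920849756983813
[[194.57555352 255.28489415]] [[302.21678959 306.24494349]]
```

View pics/t1.png

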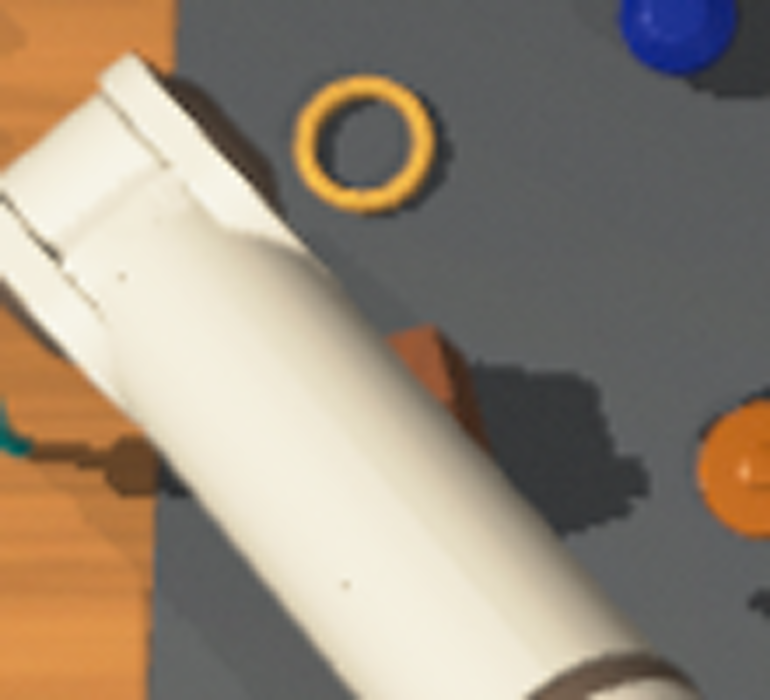

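View pics/s1.png

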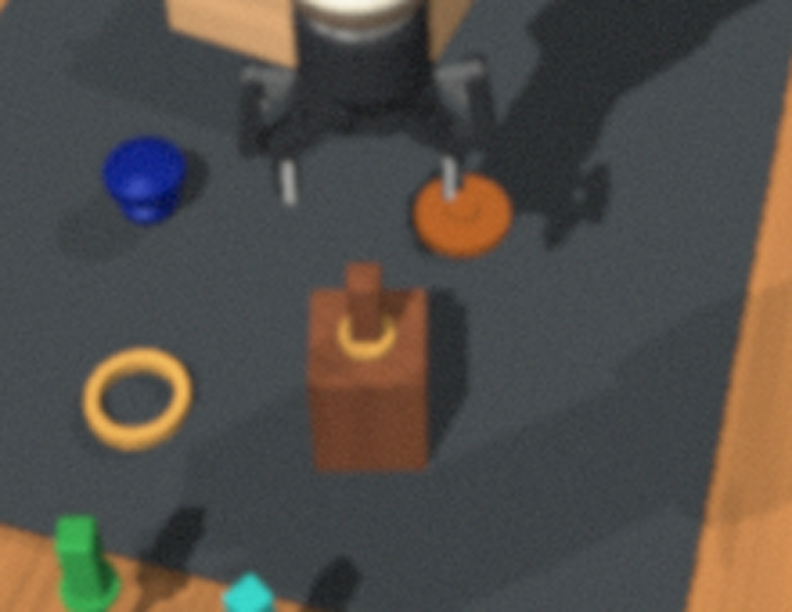

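```bash
python3 - <<'E'
from h import *
f=lambda x,y:(200+(x+.5)/3.6-.5,250+(y+.5)/3.6-.5)
print(onz('side',*f(370.5,198),.264),onz('side',*f(290,202),.264),onz('side',*f(451,195),.264)); print(onz('side',*f(364,275),.178)); print(arm.get_state()['ee_pos'])
E
```

```text
[0.47060826 0.37084141 0.264     ] [0.51560036 0.38639235 0.264     ] [0.42529649 0.35596176 0.264     ]
[0.47982542 0.36482569 0.178     ]
[0.47355498 0.36533832 0.2510605 ]
```

```bash
python3 -m handwheel '[[1,0.9,-0.1,-4,0],[1,0.9,-0.1,-8,0],[1,0.9,-0.1,-10.5,0],[1,0.9,-0.1,-12.2,0],[1,0.9,-0.1,-12.2,0]]' 30
python3 - <<'E'
from h import *
snap('side','s2.png',(250,280,350,390),6)
s=arm.get_state();print(s['ee_pos'],s['contact_force'])
E
```

```text
time: 1.95
ee_pos: [0.4827, 0.3633, 0.1282]
tool_rot: [-0.0, 0.596, 0.803, -0.001]
contact_force: [-0.4, 0.3, -0.0]
opening: 0.0854
[0.4836446  0.36367264 0.12946051] [-0.05507795  0.90924676 -0.33276241]
```

View pics/s2.png

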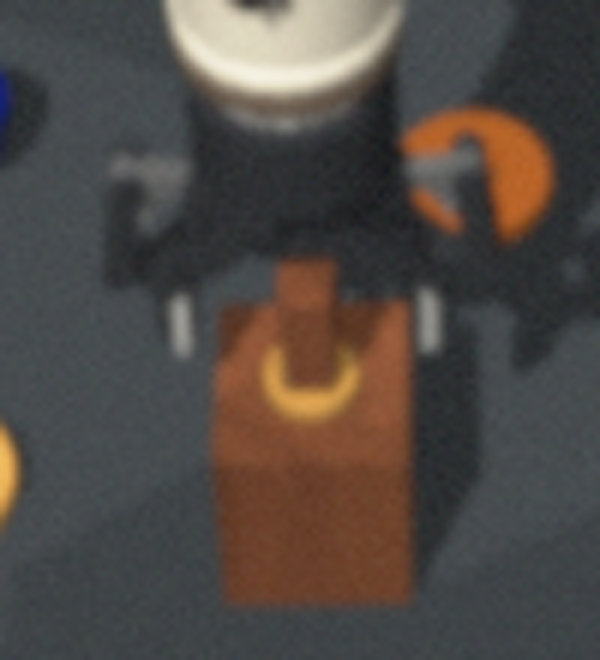

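```bash
python3 -m handwheel '[[0,0,0,0,0],[0,0,0,0,0],[0,0,0,0,0],[0,0,0,0,0],[0,0,0,0,0]]' 40;python3 -m handwheel '[[0,0,0,0,0],[0,0,0,1,0],[0,0,0,3,0],[0,0,0,6,0],[0,0,0,9,0]]' 40
python3 - <<'E'
from h import *
snap('side','s3.png',(250,240,350,390),4)
s=arm.get_state();print(s['ee_pos'],s['contact_force'],s['torque'])
E
```

```text
time: 2.62
ee_pos: [0.4843, 0.3631, 0.1299]
tool_rot: [0.0, 0.596, 0.803, 0.0]
contact_force: [-0.8, -0.6, 4.6]
opening: 0.0215
time: 3.25
ee_pos: [0.4837, 0.3628, 0.22]
tool_rot: [-0.0, 0.596, 0.803, -0.0]
contact_force: [0.9, 0.2, -0.2]
opening: 0.0216
[0.48584635 0.3643899  0.22476101] [0.48549962 0.14564843 0.87678295] [ 0.07319959 -0.09856768  0.00152711]
```

View pics/s3.png

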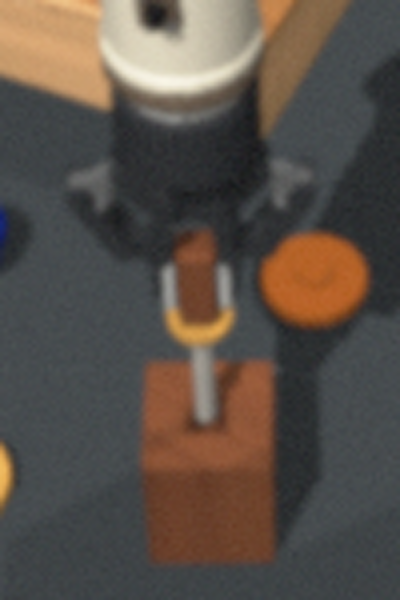

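```bash
python3 -m handwheel '[[0,0,0,2,0],[0,0,0,3,0],[0,-1.5,4.9,3,0],[0,-1.5,5.1,1,0],[0,-1.5,5.1,-4.1,0]]' 40;python3 -m handwheel '[[0,0,0,0,0],[0,0,0,0,0]]' 20
python3 - <<'E'
from h import *
snap('side','s4.png',(230,240,350,390),4)
s=arm.get_state();print(s['ee_pos'],s['contact_force'],s['torque'])
E
```

```text
time: 3.92
ee_pos: [0.4702, 0.4168, 0.18]
tool_rot: [0.0, 0.596, 0.803, 0.003]
contact_force: [0.6, -0.3, -1.6]
opening: 0.0215
time: 4.18
ee_pos: [0.4696, 0.4142, 0.1793]
tool_rot: [0.0, 0.597, 0.803, 0.0]
contact_force: [0.5, 0.2, -0.4]
opening: 0.0213
[0.47015986 0.41474566 0.18022253] [0.19085292 0.46276774 0.14235995] [-0.01917731 -0.03816524 -0.02556689]
```

View pics/s4.png

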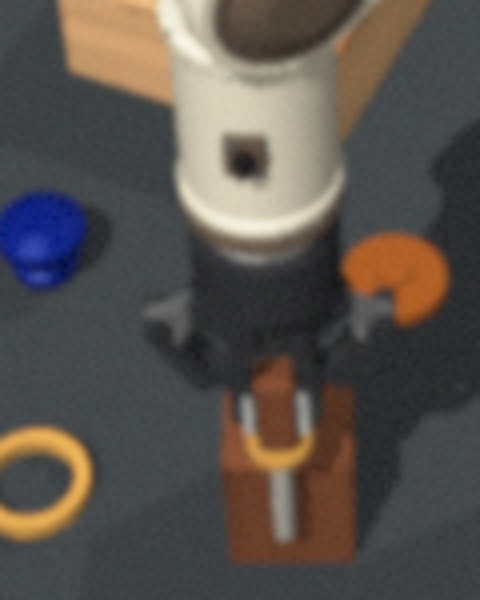

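```bash
python3 -m handwheel '[[0,0.4,-1.4,0,0],[0,0.8,-2.8,0,0],[0,1.2,-4.1,0,0],[0,1.6,-5.4,0,0],[0,2.0,-6.7,0,0]]' 20;python3 -m handwheel '[[0,0,0,0,0],[0,0,0,0,0]]' 20
python3 - <<'E'
from h import *
snap('side','s5.png',(230,240,350,390),4)
s=arm.get_state();print(s['ee_pos'],s['contact_force'],s['torque'])
E
```

```text
time: 4.85
ee_pos: [0.4892, 0.3476, 0.1794]
tool_rot: [-0.001, 0.596, 0.803, 0.002]
contact_force: [-1.5, 5.4, -0.8]
opening: 0.0216
time: 5.1
ee_pos: [0.4899, 0.3463, 0.1791]
tool_rot: [0.001, 0.597, 0.802, 0.0]
contact_force: [0.8, 0.9, -0.0]
opening: 0.022
[0.48965513 0.3464554  0.17876577] [0.4408947  0.84393401 0.63670918] [0.1796482  0.00575609 0.01711628]
```

View pics/s5.png

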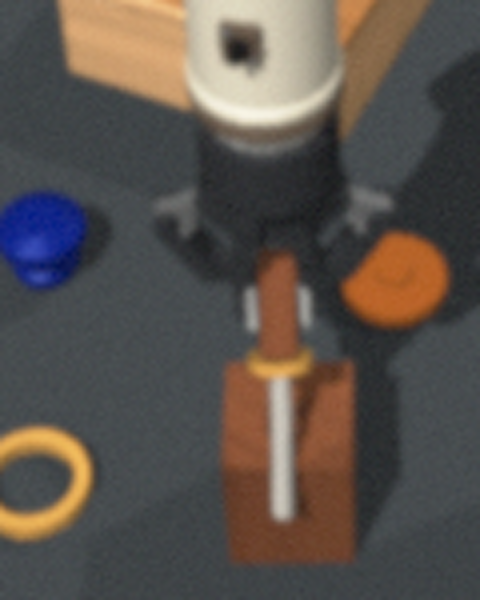

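```bash
python3 - <<'E'
from h import *
P=arm.get_state()['ee_pos']; e=np.array([-.291,.957,0])
f=lambda x,y:(230+(x+.5)/4-.5,240+(y+.5)/4-.5)
print(f(285,519),f(279,360))
for th in (28,31,33,35,37,39,42):
    t=np.radians(th);d=e*np.sin(t)-np.array([0,0,1])*np.cos(t); G=P+[0,0,.019]
    print(th,proj('side',G+d*.126)[0],proj('side',G+d*.033)[0])
E
```

```text
(300.875, 369.375) (299.375, 329.625)
28 [300.26249155 363.61069748] [299.13940917 326.80009448]
31 [300.18283782 364.98685337] [299.11661736 327.11260211]
33 [300.1270628  365.83574532] [299.10079437 327.30068668]
35 [300.06919719 366.62793718] [299.08448901 327.47224628]
37 [300.00928545 367.36186574] [299.06771951 327.62702529]
39 [299.94737555 368.03600282] [299.05050478 327.76478671]
42 [299.85087785 368.93185413] [299.0238908  327.93904964]
```

```bash
python3 -m handwheel '[[0,0,0,0,0],[0,0,0,2,0],[0,0,0,7,0],[0,0.5,-2,12,-0.5],[0,1.5,-6,12,-1.5]]' 80;python3 -m handwheel '[[0,1.2,-6,0,-1.0],[0,2.4,-12,0,-1.6],[0,3.6,-18,0,-1.6],[0,4.8,-24,0,-1.6],[0,6,-30,0,-1.6]]';python3 -m handwheel '[[0,1.2,-6,0,0],[0,2.4,-12,0,0],[0,3.6,-18,0,0],[0,4.6,-20.2,0,0],[0,4.6,-20.2,-5,0]]';python3 -m handwheel '[[0,0,0,0,0],[0,0,0,0,0]]'
python3 - <<'E'
from h import *
snap('top','t6.png',(290,170,390,270),6);snap('side','s6.png',(240,150,360,300),4)
s=arm.get_state();print(s['ee_pos'],s['contact_force'],np.degrees(np.arctan2(*rot(s['tool_rot'])[1::-1,1])))
E
```

```text
time: 5.78
ee_pos: [0.5055, 0.2898, 0.3029]
tool_rot: [0.001, 0.677, 0.736, 0.004]
contact_force: [0.9, -0.2, -3.3]
opening: 0.0211
time: 6.4
ee_pos: [0.5637, -0.0151, 0.298]
tool_rot: [-0.0, 0.755, 0.656, -0.001]
contact_force: [0.9, 0.7, -1.5]
opening: 0.021
time: 7.02
ee_pos: [0.6126, -0.2202, 0.2514]
tool_rot: [0.004, 0.756, 0.654, 0.001]
contact_force: [0.6, 0.2, -2.1]
opening: 0.0213
time: 7.28
ee_pos: [0.6103, -0.2145, 0.2491]
tool_rot: [-0.0, 0.755, 0.656, -0.0]
contact_force: [-0.6, -0.3, -0.4]
opening: 0.0212
[ 0.61125577 -0.2148099   0.25045256] [ 0.01426503 -0.07642343 -1.91018798] -7.968013627148257
```

View pics/t6.png

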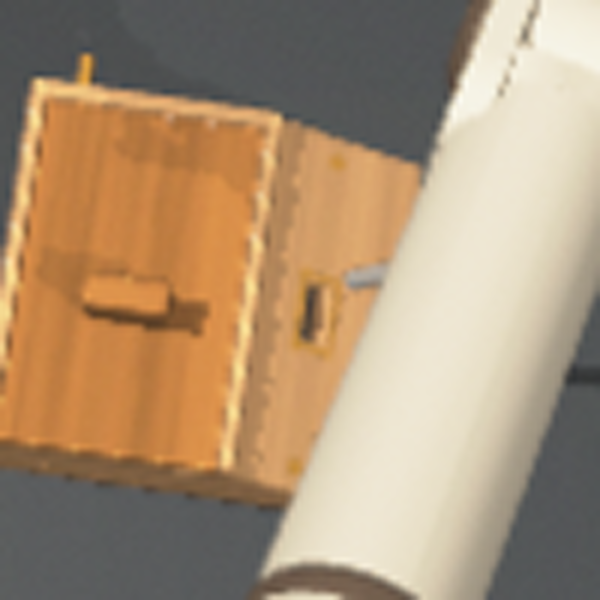

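View pics/s6.png

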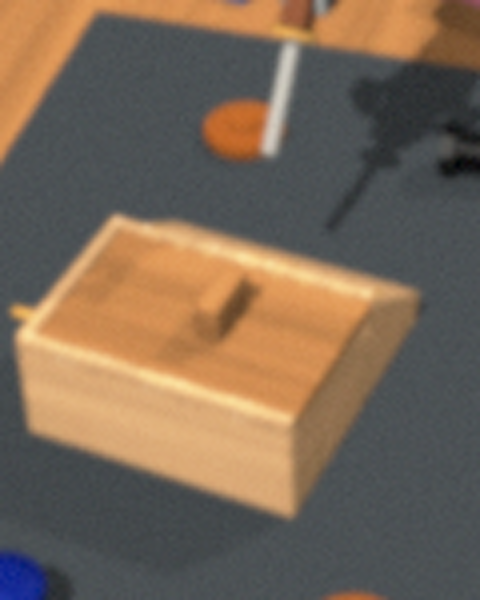

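```bash
python3 - <<'E'
from h import *
def mk(ox,oy,s): return lambda x,y:(ox+(x+.5)/s-.5,oy+(y+.5)/s-.5)
t=mk(290,170,6)(349,279); s=mk(240,150,4)(270,154)
print(tri(t,s), onz('top',*t,.1675), onz('top',*mk(290,170,6)(315,312),.071), onz('side',*s,.1675))
for th in(33,35,37,39):
    a=np.radians(th);G=np.array([.6113,-.2148,.2505+.019]);d=np.array([.1387*np.sin(a),.9903*np.sin(a),-np.cos(a)])
    tp=G+.126*d;print(th,tp,proj('top',tp),proj('side',tp),proj('side',G+.033*d))
print(t,s)
E
```

```text
(array([ 0.62182026, -0.14021726,  0.16337702]), np.float64(0.004908700430687318)) [ 0.62331764 -0.13968139  0.1675    ] [ 0.62651763 -0.12468386  0.071     ] [ 0.61756852 -0.13481608  0.1675    ]
33 [ 0.62081822 -0.14684114  0.16382751] [[349.7721981  217.03306506]] [[307.29101348 186.55230896]] [[313.6878442  156.28614057]]
35 [ 0.62132394 -0.14323039  0.16628684] [[348.76667937 216.72555683]] [[306.76100687 186.58774916]] [[313.55194695 156.27426259]]
37 [ 0.62181744 -0.13970685  0.16887193] [[347.78617761 216.41202715]] [[306.23928334 186.57377775]] [[313.41882911 156.24910062]]
39 [ 0.62229813 -0.13627479  0.17157961] [[346.8317992  216.09277714]] [[305.72652126 186.5100131 ]] [[313.28865713 156.21065679]]
(347.75, 216.08333333333334) (307.125, 188.125)
```

```bash
python3 -m handwheel '[[0,0.1,0.1,-3,0],[0,0.1,0.1,-6,0],[0,0.1,0.1,-7.7,0],[0,0.1,0.1,-7.7,0],[0,0.1,0.1,-7.7,0]]'
python3 - <<'E'
from h import *
snap('top','t7.png',(320,190,370,250),12)
s=arm.get_state();print(s['ee_pos'],s['contact_force'])
E
```

```text
time: 8.0
ee_pos: [0.6122, -0.2144, 0.173]
tool_rot: [0.001, 0.755, 0.656, 0.001]
contact_force: [-0.4, 0.1, -1.2]
opening: 0.0214
[ 0.61219681 -0.21447982  0.17303732] [ 0.91056569 -0.37422091 -1.09055422]
```

View pics/t7.png

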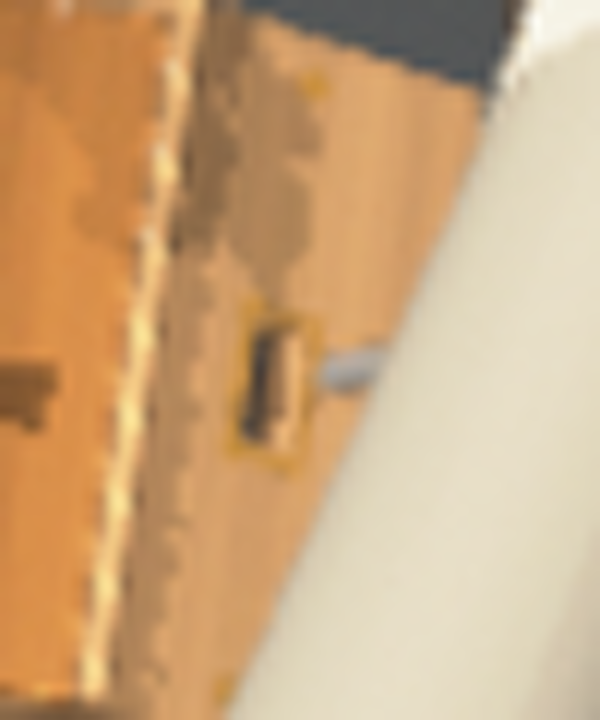

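```bash
python3 - <<'E'
from h import *
def mk(ox,oy,s): return lambda x,y:(ox+(x+.5)/s-.5,oy+(y+.5)/s-.5)
m=mk(320,190,12)
a=onz('top',*m(334,375),.0915);b=onz('top',*m(276,384),.071);print(a,b,b-a)
bx=np.array([.1387,.9903,0]);by=np.array([-.9903,.1387,0]);print((b-a)@bx,(b-a)@by)
E
```

```text
[ 0.62456023 -0.14264928  0.0915    ] [ 0.62666658 -0.12634332  0.071     ] [ 0.00210635  0.01630596 -0.0205    ]
0.016439942936683664 0.00017572221522242333
```

```bash
python3 -m handwheel '[[0,0.03,0.2,0,0],[0,0.1,0.8,-0.8,0],[0,0.18,1.4,-1.6,0],[0,0.26,1.84,-2.38,0],[0,0.26,1.84,-2.38,0]]' 80
python3 - <<'E'
from h import *
snap('top','t8.png',(320,190,370,250),12)
s=arm.get_state();print(s['ee_pos'],s['contact_force'])
E
```

```text
time: 8.68
ee_pos: [0.6131, -0.1944, 0.1462]
tool_rot: [-0.001, 0.754, 0.656, -0.001]
contact_force: [0.5, -0.4, -1.8]
opening: 0.0211
[ 0.6133696  -0.19503126  0.14677148] [ 0.09002994  0.17675878 -0.87719389]
```

View pics/t8.png

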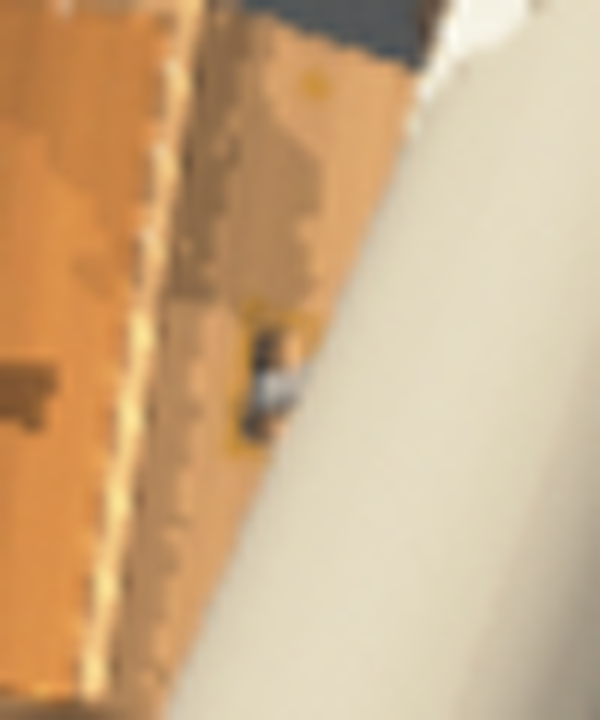

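```bash
python3 -m handwheel '[[0,0.04,0.28,-0.41,0],[0,0.08,0.57,-0.82,0],[0,0.08,0.57,-0.82,0]]' 80; python3 -m handwheel '[[0,0.04,0.28,-0.41,0],[0,0.08,0.57,-0.82,0],[0,0.08,0.57,-0.82,0]]'
```

```text
time: 9.1
ee_pos: [0.6142, -0.1895, 0.1388]
tool_rot: [-0.0, 0.755, 0.656, -0.0]
contact_force: [0.2, 0.9, -0.9]
opening: 0.0211
time: 9.48
ee_pos: [0.6149, -0.1837, 0.1304]
tool_rot: [-0.001, 0.755, 0.656, -0.0]
contact_force: [-0.8, -0.0, -1.4]
opening: 0.021
```

```bash
python3 -m handwheel '[[0,0.04,0.28,-0.41,0],[0,0.08,0.57,-0.82,0],[0,0.08,0.57,-0.82,0]]' 90; python3 -m handwheel '[[0,0.04,0.28,-0.41,0],[0,0.08,0.57,-0.82,0],[0,0.08,0.57,-0.82,0]]'
python3 - <<'E'
from h import *
snap('top','t9.png',(270,170,380,270),7)
s=arm.get_state();print(s['ee_pos'],s['contact_force'])
E
```

```text
time: 9.85
ee_pos: [0.6164, -0.1794, 0.1234]
tool_rot: [0.001, 0.755, 0.656, -0.0]
contact_force: [-1.4, -2.8, 1.9]
opening: 0.0212
time: 10.22
ee_pos: [0.6172, -0.1754, 0.1168]
tool_rot: [0.002, 0.755, 0.655, -0.0]
contact_force: [-4.0, -5.1, 12.0]
opening: 0.0211
[ 0.61721786 -0.17550094  0.11680231] [-4.15335351 -4.58955276 12.93670351]
```

View pics/t9.png

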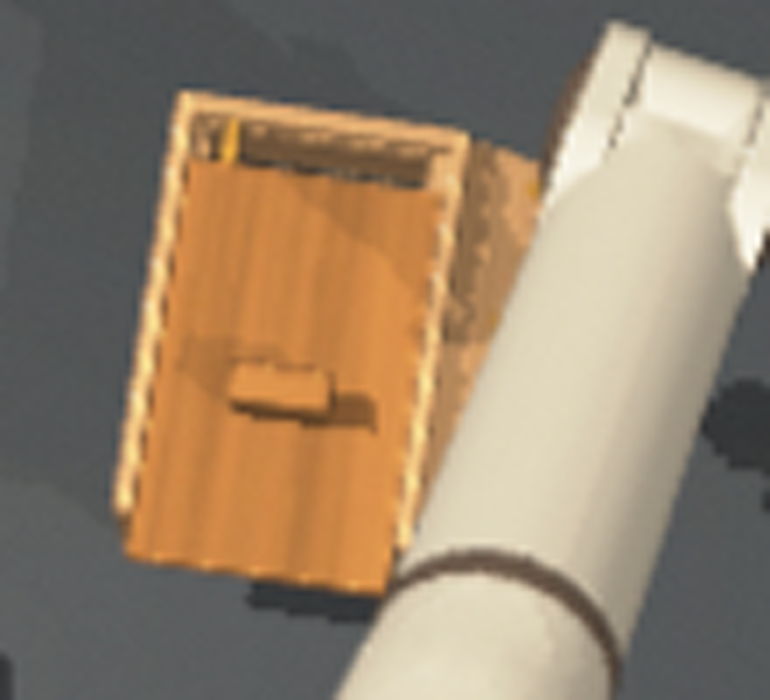

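```bash
python3 -m handwheel '[[0,0,0,0,0],[0,-0.16,-1.14,1.64,0],[0,-0.36,-2.56,3.69,0],[0,-0.64,-4.56,6.56,0],[0,-0.64,-4.56,6.56,0]]' 90; python3 - <<'E'
from h import *
snap('top','t10.png',(320,190,370,250),12)
s=arm.get_state();print(s['ee_pos'],s['contact_force'])
E
```

```text
time: 10.9
ee_pos: [0.6113, -0.2214, 0.1829]
tool_rot: [0.002, 0.756, 0.655, 0.001]
contact_force: [-0.3, 0.1, -1.1]
opening: 0.0214
[ 0.6107266  -0.21905806  0.18103397] [-0.30216738  0.95424383 -1.92660943]
```

View pics/t10.png

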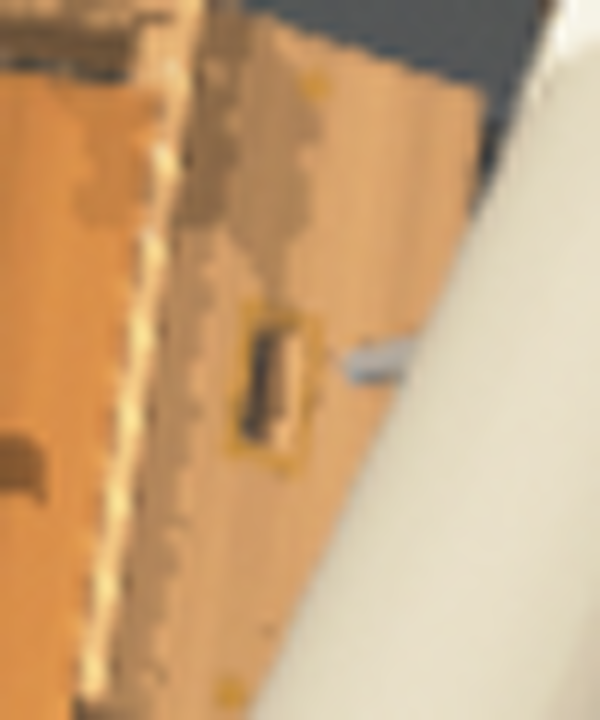

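```bash
python3 -m handwheel '[[0,0,0,6,0],[0,0,1,12,0],[0,-1,6,12,0],[0,-2,12,12,0.8],[0,-3.2,18,12,1.6]]' 80; python3 -m handwheel '[[0,-1.2,6,0,0.8],[0,-2.4,12,0,1.5],[0,-3.6,18,0,1.5],[0,-4.8,24,0,1.5],[0,-5.6,27.2,0,1.5]]';  python3 -m handwheel '[[0,0,0,-4,0],[0,0,0,-9,0],[0,0,0,-12.1,0],[0,0,0,-12.1,0],[0,0,0,-12.1,0]]'; python3 - <<'E'
from h import *
snap('side','s11.png',(240,220,360,370),4)
s=arm.get_state();print(s['ee_pos'],s['contact_force'],np.degrees(np.arctan2(*rot(s['tool_rot'])[1::-1,1])))
E
```

```text
time: 11.58
ee_pos: [0.5771, -0.0347, 0.2986]
tool_rot: [-0.001, 0.675, 0.738, -0.0]
contact_force: [1.0, 0.3, -1.1]
opening: 0.0208
time: 12.2
ee_pos: [0.519, 0.2392, 0.2985]
tool_rot: [-0.002, 0.594, 0.805, -0.001]
contact_force: [0.3, -0.3, -1.6]
opening: 0.0214
time: 12.82
ee_pos: [0.5224, 0.2345, 0.1798]
tool_rot: [-0.0, 0.596, 0.803, 0.0]
contact_force: [-0.7, -0.8, -0.2]
opening: 0.0213
[0.52307719 0.23453883 0.18058117] [ 0.71800835 -0.08775914 -1.68006065] 16.808323063103213
```

View pics/s11.png

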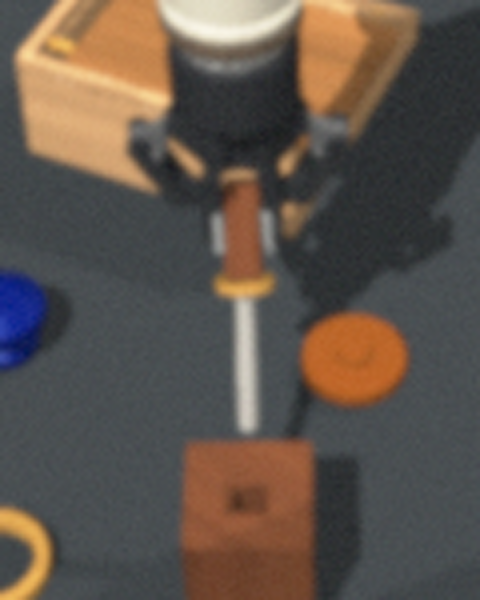

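```bash
python3 -m handwheel '[[0,-0.6,2,0,0],[0,-1.1,3.6,0,0],[0,-1.5,5.0,0,0],[0,-1.9,6.3,0,0],[0,-2.25,7.5,0,0]]' 20; python3 -m handwheel '[[0,-0.2,0.65,0,0],[0,-0.4,1.3,0,0],[0,-0.4,1.3,0,0],[0,-0.4,1.3,0,0]]' 20; python3 - <<'E'
from h import *
snap('side','s12.png',(240,220,360,370),4)
s=arm.get_state();print(s['ee_pos'],s['contact_force'])
E
```

```text
time: 13.5
ee_pos: [0.5026, 0.3062, 0.1816]
tool_rot: [0.002, 0.597, 0.802, 0.0]
contact_force: [2.5, -6.9, 2.1]
opening: 0.0207
time: 14.0
ee_pos: [0.4981, 0.3199, 0.1814]
tool_rot: [0.002, 0.597, 0.802, 0.001]
contact_force: [2.5, -4.1, 1.0]
opening: 0.0209
[0.49808072 0.31996705 0.18132509] [ 1.38791405 -3.82282698  1.46480928]
```

View pics/s12.png

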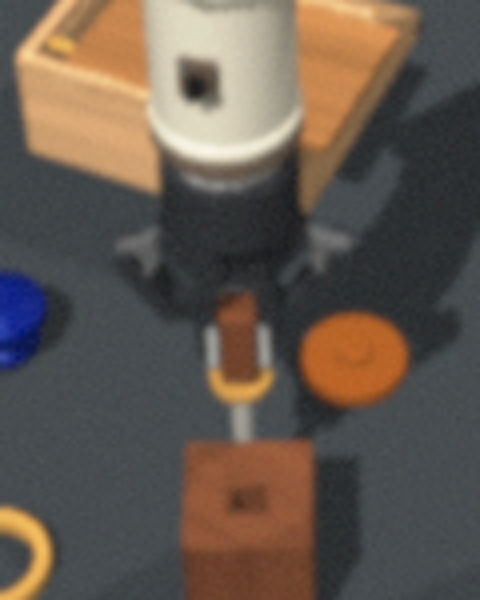

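```bash
python3 -m handwheel '[[0,-0.1,0.2,0,0],[0,0.1,-0.4,0,0],[0,0.1,-0.4,2,0],[0,0.1,-0.4,6.6,0],[0,0.1,-0.4,6.6,0]]' 30; python3 -m handwheel '[[0,-0.7,2.4,0,0],[0,-1.5,4.75,0,0],[0,-1.5,4.75,0,0],[0,-1.5,4.75,0,0]]' 60; python3 - <<'E'
from h import *
snap('side','s13.png',(240,220,360,370),5)
s=arm.get_state();print(s['ee_pos'],s['contact_force'])
E
```

```text
time: 14.68
ee_pos: [0.4992, 0.3202, 0.2504]
tool_rot: [0.001, 0.596, 0.803, 0.005]
contact_force: [0.1, -0.4, -1.0]
opening: 0.0209
time: 15.18
ee_pos: [0.4819, 0.3645, 0.2449]
tool_rot: [0.0, 0.596, 0.803, -0.0]
contact_force: [0.6, -0.8, -2.1]
opening: 0.021
[0.48227136 0.36401369 0.24496663] [ 0.11342406 -0.40825631 -1.28751849]
```

View pics/s13.png

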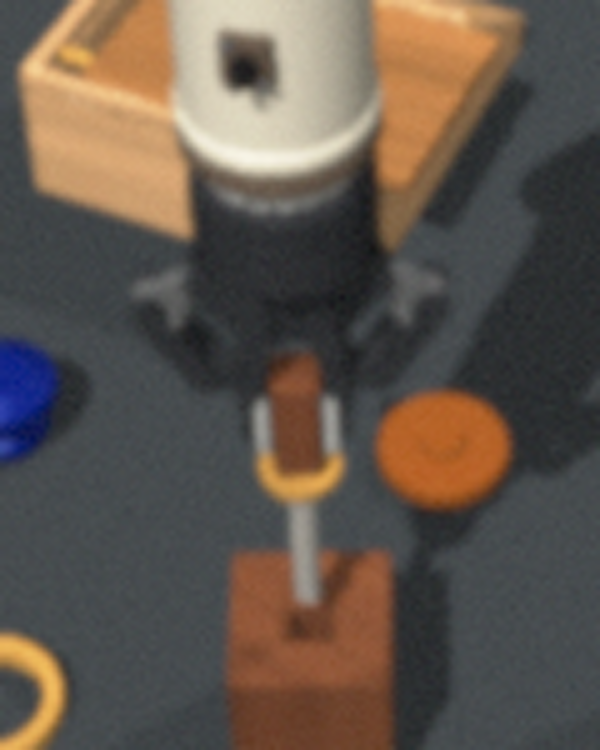

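```bash
python3 - <<'E'
from h import *
P=np.array([.4823,.3640,.245])
for th in (-4,-2,0,2,4):
    t=np.radians(th);d=np.array([-.29*np.sin(t),.957*np.sin(t),-np.cos(t)]);G=P+[0,0,.019]
    print(th,proj('side',G+d*.126)[0],proj('side',G+d*.033)[0])
print('home hole',proj('side',[.4837,.3633,.112]))
f=lambda x,y:(240+(x+.5)/5-.5,220+(y+.5)/5-.5)
print('obs tip',f(308,603),'collar',f(302,480), 'hole s11',240+247.5/4-.5,220+500.5/4-.5)
E
```

```text
-4 [300.50614433 332.82128763] [298.91643417 309.90433549]
-2 [300.48773634 334.44249192] [298.91021879 310.33720355]
0 [300.46675789 336.0346525 ] [298.90327067 310.75966877]
2 [300.44320857 337.59601634] [298.89559617 311.17122413]
4 [300.41708992 339.12482139] [298.88720247 311.57137198]
home hole [[300.39523325 342.2504185 ]]
obs tip (301.2, 340.2) collar (300.0, 315.6) hole s11 301.375 344.625
```

```bash
python3 -m handwheel '[[0,0.15,-0.2,0,0],[0,0.15,-0.2,-1.5,0],[0,0.15,-0.2,-3,0],[0,0.15,-0.2,-4.5,0],[0,0.15,-0.2,-4.5,0]]' 30; python3 - <<'E'
from h import *
snap('side','s14.png',(240,220,360,370),5)
s=arm.get_state();print(s['ee_pos'],s['contact_force'])
E
```

```text
time: 15.85
ee_pos: [0.4823, 0.3622, 0.198]
tool_rot: [-0.001, 0.596, 0.803, -0.002]
contact_force: [0.4, -0.5, -1.5]
opening: 0.0214
[0.4829141  0.36274574 0.1991437 ] [ 0.45427058 -0.66929948 -1.46354605]
```

View pics/s14.png

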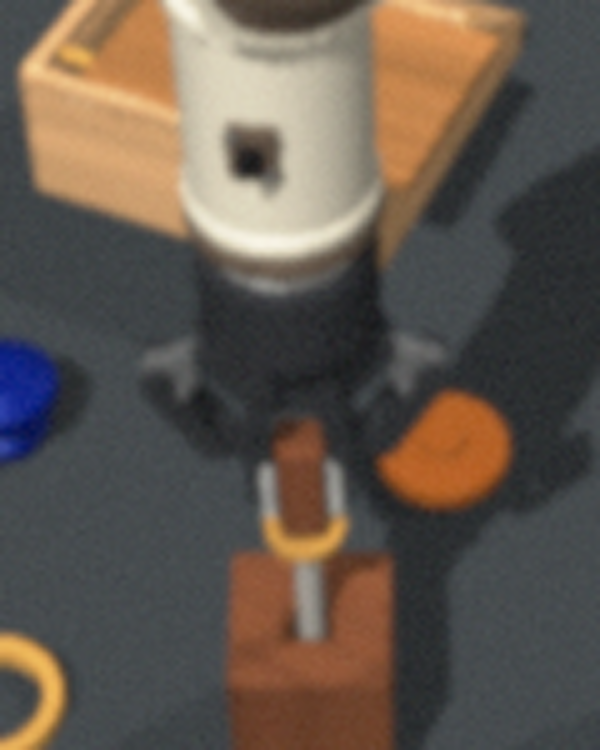

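```bash
python3 -m handwheel '[[0,0.1,0.05,-1.5,0],[0,0.1,0.05,-3,0],[0,0.1,0.05,-4.5,0],[0,0.1,0.05,-6,0],[0,0.1,0.05,-6.6,0]]' 20; python3 -m handwheel '[[0,0,0,-0.25,0],[0,0,0,-0.25,0]]'
```

```text
time: 16.52
ee_pos: [0.4839, 0.363, 0.1326]
tool_rot: [-0.0, 0.596, 0.803, -0.001]
contact_force: [0.4, 0.5, -1.1]
opening: 0.0208
time: 16.77
ee_pos: [0.4847, 0.3638, 0.132]
tool_rot: [0.0, 0.596, 0.803, 0.0]
contact_force: [-0.3, 0.1, -1.2]
opening: 0.0209
```

```bash
python3 -m handwheel '[[0.3,0,0,0,0],[1,0,0,0,0],[1,0,0,0,0],[1,0,0,0,0]]'; python3 -m handwheel '[[1,0,0,4,0],[1,0,0,10,0],[1,0,0,13,0],[1,3,-3,13,0],[1,5,-6,13,0]]';python3 - <<'E'
from h import *
snap('side','s15.png',(260,270,340,390),5)
s=arm.get_state();print(s['ee_pos'],s['contact_force'])
E
```

```text
time: 17.27
ee_pos: [0.4846, 0.3636, 0.132]
tool_rot: [0.0, 0.596, 0.803, 0.0]
contact_force: [0.2, -0.0, 1.2]
opening: 0.0782
time: 17.9
ee_pos: [0.5356, 0.3032, 0.2627]
tool_rot: [0.001, 0.596, 0.803, 0.001]
contact_force: [0.8, 0.3, -0.3]
opening: 0.0857
[0.53914292 0.29638392 0.26222645] [ 2.14830063 -4.69783075  0.35051757]
```

View pics/s15.png

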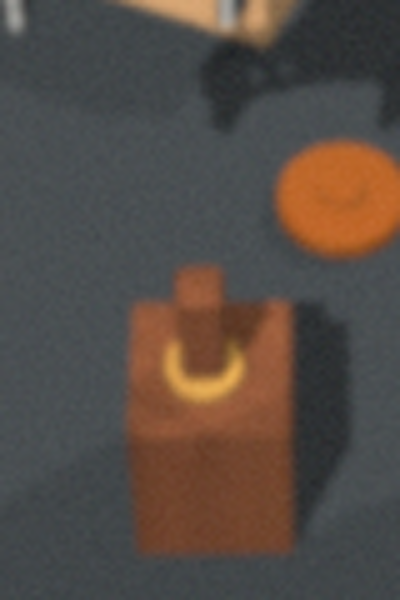

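```bash
python3 -m handwheel '[[1,1.5,-6,0,-0.8],[1,3,-12,0,-1.6],[1,4.5,-18,0,-2.4],[1,6,-24,0,-3.1],[1,7,-28,0,-3.1]]'; python3 -m handwheel '[[1,0,0,0,0],[1,0,0,0,0]]'; python3 - <<'E'
from h import *
def mk(ox,oy,s): return lambda x,y:(ox+(x+.5)/s-.5,oy+(y+.5)/s-.5)
print(onz('top',*mk(270,170,7)(280,384),.143))
snap('side','s16.png',(220,150,360,290),5)
s=arm.get_state();print(s['ee_pos'],s['contact_force'],np.degrees(np.arctan2(*rot(s['tool_rot'])[1::-1,1])))
E
```

```text
time: 18.58
ee_pos: [0.6048, 0.0197, 0.262]
tool_rot: [0.001, 0.756, 0.654, -0.0]
contact_force: [-0.3, 0.1, 0.6]
opening: 0.0856
time: 18.82
ee_pos: [0.6043, 0.0244, 0.2617]
tool_rot: [-0.0, 0.755, 0.656, 0.0]
contact_force: [-0.9, 0.1, -0.0]
opening: 0.0856
[ 0.59987438 -0.00774542  0.143     ]
[0.60418216 0.02540288 0.26162703] [ 0.1740751   0.77929019 -0.47143227] -7.912647885426764
```

View pics/s16.png

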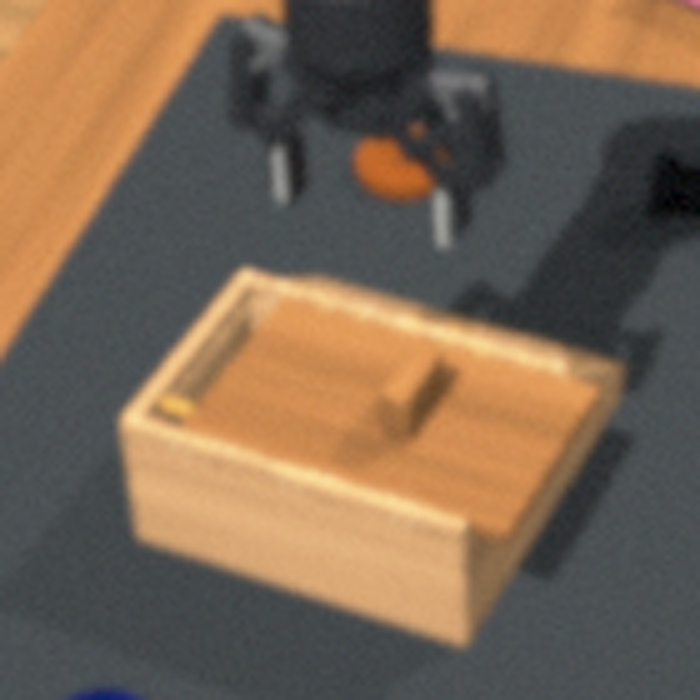

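```bash
python3 - <<'E'
from h import *
def mk(ox,oy,s): return lambda x,y:(ox+(x+.5)/s-.5,oy+(y+.5)/s-.5)
s=mk(220,150,5)(411,377);t=mk(270,170,7)(280,384)
print(tri(t,s),onz('side',*s,.143))
E
```

```text
(array([ 0.59895923, -0.00804798,  0.13361448]), np.float64(0.006024607333249216)) [0.59236398 0.00213928 0.143     ]
```

```bash
python3 -m handwheel '[[1,-0.7,-3.15,-4,0],[1,-0.7,-3.15,-8,0],[1,-0.7,-3.15,-12,0],[1,-0.7,-3.15,-14.5,0],[1,-0.7,-3.15,-14.5,0]]' 30; python3 -m handwheel '[[0,0,0,0,0],[0,0,0,0,0],[0,0,0,0,0],[0,0,0,0,0],[0,0,0,0,0]]'
```

```text
time: 19.5
ee_pos: [0.5955, -0.0058, 0.1147]
tool_rot: [-0.002, 0.754, 0.657, -0.002]
contact_force: [0.4, -1.1, -0.2]
opening: 0.0852
time: 20.12
ee_pos: [0.5973, -0.0078, 0.1178]
tool_rot: [-0.0, 0.755, 0.656, 0.0]
contact_force: [-2.8, 0.8, 6.5]
opening: 0.0192
```

Gripped the pull (19 mm). Slide it open.

```bash
python3 -m handwheel '[[0,-1.5,0.21,0,0],[0,-4,0.55,0,0],[0,-7,0.97,0,0],[0,-10,1.39,0,0],[0,-12.5,1.73,0,0]]'; python3 -m handwheel '[[0,-0.8,0.11,0,0],[0,-1.5,0.21,0,0],[0,-1.5,0.21,0,0]]'
```

```text
time: 20.75
ee_pos: [0.4736, 0.0105, 0.1178]
tool_rot: [0.001, 0.755, 0.656, 0.002]
contact_force: [5.1, 2.4, -0.3]
opening: 0.0198
time: 21.12
ee_pos: [0.4584, 0.0128, 0.1177]
tool_rot: [-0.0, 0.755, 0.656, 0.001]
contact_force: [-0.3, 4.3, 6.3]
opening: 0.0192
```

```bash
python3 - <<'E'
from h import *
snap('side','s17.png',(220,150,380,310),4.5)
s=arm.get_state();print(s['ee_pos'],s['contact_force'],s['opening'])
E
```

```text
[0.45855472 0.01271948 0.11770803] [0.17434783 4.0588224  6.90283748] 0.01977307690823045
```

View pics/s17.png

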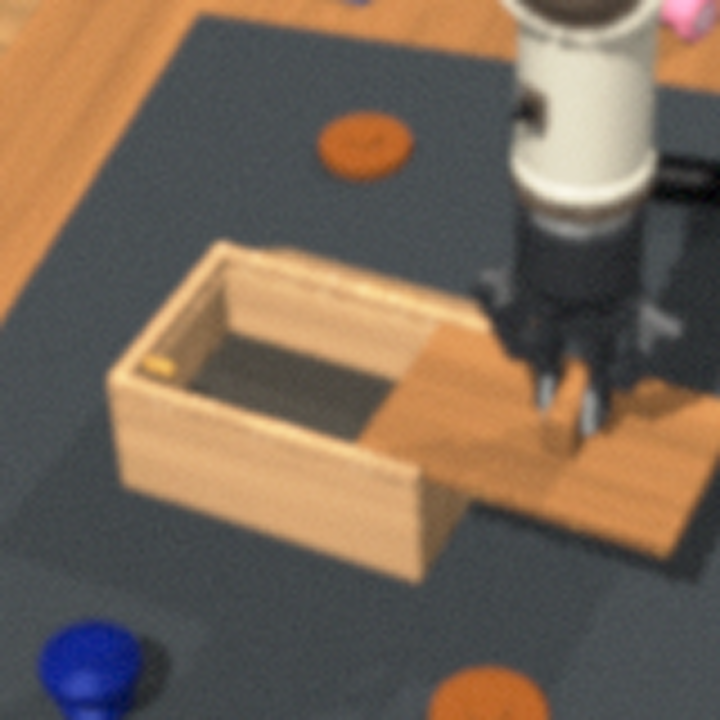

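```bash
python3 -m handwheel '[[0,-0.5,0.07,0,0],[0,-0.5,0.07,0,0],[0,-0.5,0.07,0,0]]'; python3 -m handwheel '[[0,0.2,0,0,0],[1,0.2,0,0,0],[1,0.2,0,0,0],[1,0.2,0,0,0]]'; python3 -m handwheel '[[1,0,0,4,0],[1,0,0,9,0],[1,0,0,13,0],[1,0,-6,13,0],[1,0,-12,13,0]]'; python3 - <<'E'
from h import *
snap('top','t18.png',(250,160,450,310),4);snap('side','s18.png',(220,140,420,290),4)
s=arm.get_state();print(s['ee_pos'],s['contact_force'],s['opening'])
E
```

```text
time: 21.55
ee_pos: [0.4557, 0.0131, 0.1178]
tool_rot: [0.001, 0.755, 0.656, 0.002]
contact_force: [6.4, 4.5, -0.1]
opening: 0.0196
time: 22.05
ee_pos: [0.4541, 0.0117, 0.1165]
tool_rot: [-0.0, 0.755, 0.656, -0.0]
contact_force: [-0.4, -0.1, 0.3]
opening: 0.0728
time: 22.68
ee_pos: [0.4549, -0.1089, 0.2477]
tool_rot: [0.001, 0.754, 0.657, 0.001]
contact_force: [0.4, -0.7, 0.1]
opening: 0.0856
[ 0.45347455 -0.11520496  0.247226  ] [-0.03632221  0.68078835 -0.2638986 ] 0.08555438926278407
```

View pics/t18.png

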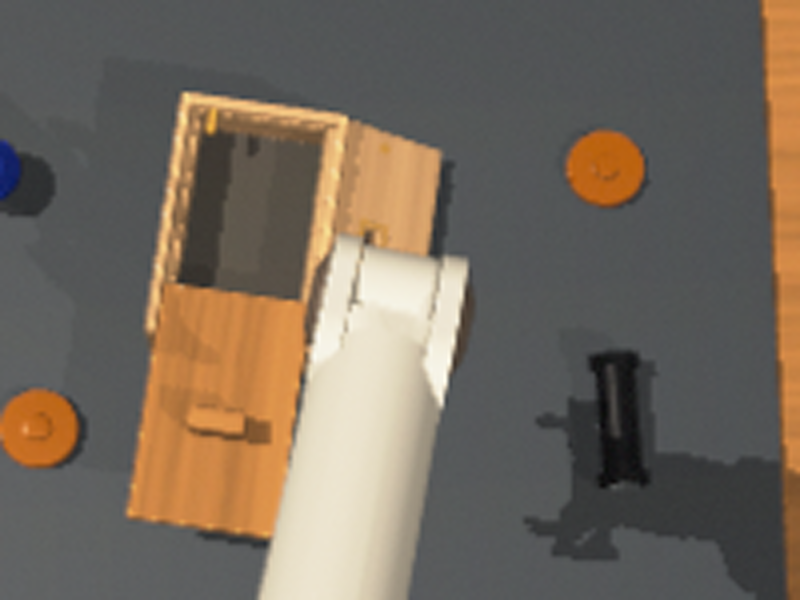

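View pics/s18.png

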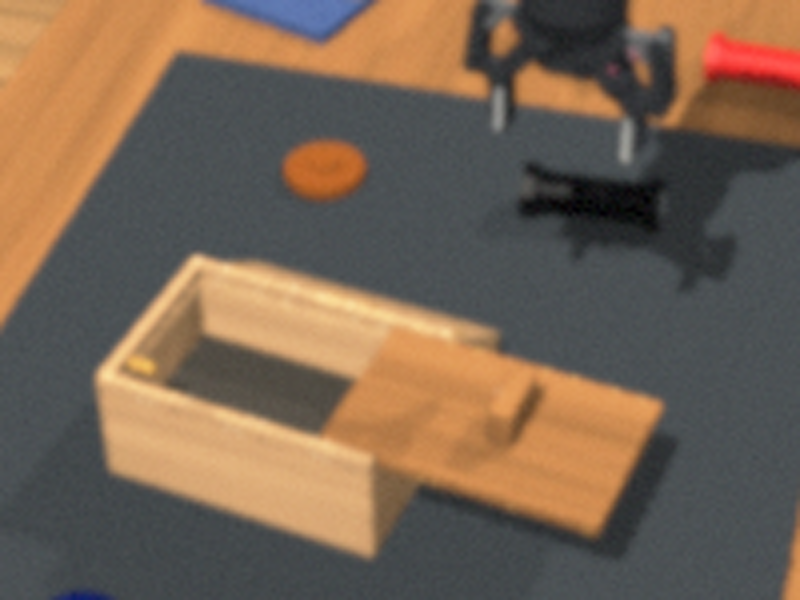

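```bash
python3 - <<'E'
from h import *
def mk(ox,oy,s): return lambda x,y:(ox+(x+.5)/s-.5,oy+(y+.5)/s-.5)
T=mk(250,160,4);S=mk(220,140,4)
a=onz('top',*T(613,360),.05);b=onz('top',*T(626,478),.05);print(a,b,np.linalg.norm(a-b),np.degrees(np.arctan2(*(a-b)[1::-1])),(a+b)/2)
a=onz('side',*S(526,193),.034);b=onz('side',*S(658,202),.034);print(a,b,np.linalg.norm(a-b),np.degrees(np.arctan2(*(a-b)[1::-1])),(a+b)/2)
for n,uv in(('top',T(619.5,419)),('side',S(592,197))): print(onz(n,*uv,.034))
t=np.load('/tmp/top.npy');show(t,'t18b.png',(385,235,425,295),9)
print(onz('top',*T(260,200),.036))
E
```

```text
[ 0.52648469 -0.34460133  0.05      ] [ 0.41891464 -0.35275367  0.05      ] 0.10787851884630682 4.3339559771263 [ 0.47269967 -0.3486775   0.05      ]
[ 0.52570826 -0.33865577  0.034     ] [ 0.41433226 -0.35571505  0.034     ] 0.11267489816293458 8.70822506938696 [ 0.47002026 -0.34718541  0.034     ]
[ 0.47493593 -0.35124253  0.034     ]
[ 0.46996913 -0.34789987  0.034     ]
[ 0.680367   -0.02559697  0.036     ]
```

View pics/t18b.png

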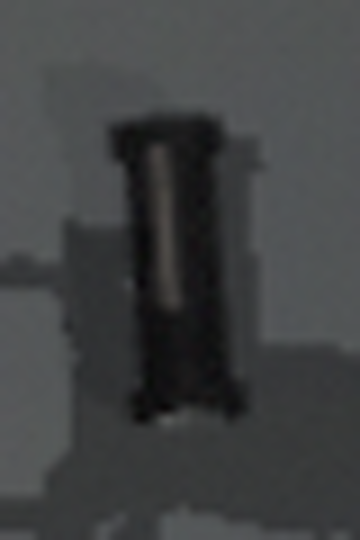

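```bash
python3 - <<'E'
from h import *
def mk(ox,oy,s): return lambda x,y:(ox+(x+.5)/s-.5,oy+(y+.5)/s-.5)
T=mk(250,160,4);c=np.array([.639,-.0145]);bx=np.array([.1374,.9905]);by=np.array([-.9905,.1374])
for p,z in(((232,293),.107),((266,98),.109),((262,117),.109),((172,284),.107),((302,298),.107)):
    w=onz('top',*T(*p),z);d=w[:2]-[.0015,-.0007]-c;print(p,d@bx,d@by)
print(arm.get_state()['joints'])
E
```

```text
(232, 293) 0.005910724303290633 0.06439525765142771
(266, 98) -5.596941856128926e-05 -0.11661819358858355
(262, 117) 0.0011364287300356102 -0.098589687999092
(172, 284) 0.05960766929396319 0.06343801792271617
(302, 298) -0.056006561261432955 0.060587736413463066
[-0.04573948  0.12265201  0.25476447  1.99329038 -0.0324648   1.02855564
  0.07358943]
```

```bash
python3 -m handwheel '[[1,0.4,-5,0,-1.3],[1,0.8,-10,0,-2.6],[1,1.2,-15,0,-3.9],[1,1.6,-20,0,-5.2],[1,1.9,-24.2,-4,-6.5]]' 40; python3 -m handwheel '[[1,0,0,-2,-1.3],[1,0,0,-4,-2.6],[1,0,0,-6,-3.1],[1,0,0,-6,-3.1],[1,0,0,-6,-3.1]]'; python3 - <<'E'
from h import *
snap('side','s19.png',(300,130,420,220),6)
s=arm.get_state();print(s['ee_pos'],s['contact_force'],np.degrees(np.arctan2(*rot(s['tool_rot'])[1::-1,1])),s['joints'])
E
```

```text
time: 23.4
ee_pos: [0.4757, -0.3531, 0.2092]
tool_rot: [0.003, 0.967, 0.256, 0.002]
contact_force: [1.3, 0.2, -0.8]
opening: 0.0855
time: 24.02
ee_pos: [0.4738, -0.3499, 0.1473]
tool_rot: [0.0, 0.999, 0.046, 0.0]
contact_force: [0.3, -0.4, 0.8]
opening: 0.0856
[ 0.47398994 -0.35015031  0.14771463] [-0.21663257  0.56725395 -0.15645603] -84.76229335561662 [ 0.16936931  0.5039655   0.55260671  1.80944057 -0.32506454  0.91806373
 -0.61329951]
```

View pics/s19.png

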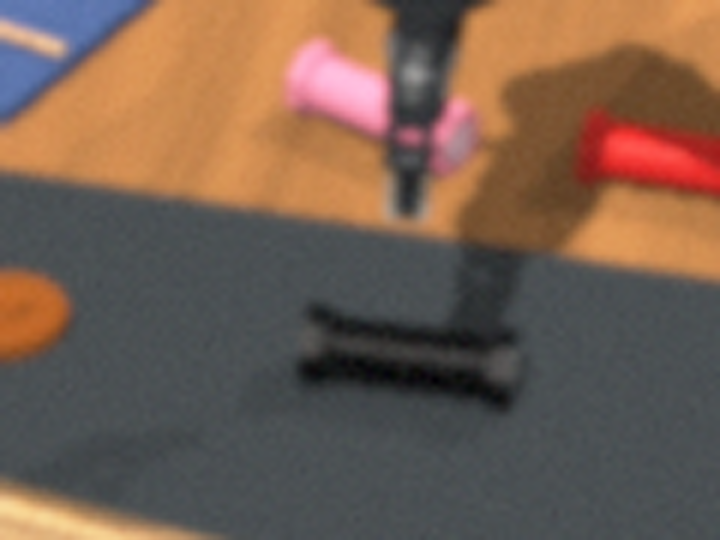

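```bash
python3 -m handwheel '[[1,0,0,-4,0],[1,0,0,-8,0],[1,0,0,-11,0],[1,0,0,-13.0,0],[1,0,0,-13.0,0]]' 40; python3 -m handwheel '[[0,0,0,0,0],[0,0,0,0,0],[0,0,0,0,0],[0,0,0,0,0],[0,0,0,0,0]]'; python3 -m handwheel '[[0,0,0,1,0],[0,0,0,3,0],[0,0,0,3,0]]';python3 - <<'E'
from h import *
snap('side','s20.png',(300,130,420,220),6)
E
```

```text
time: 24.7
ee_pos: [0.4731, -0.3495, 0.0162]
tool_rot: [-0.0, 0.999, 0.045, -0.001]
contact_force: [0.7, 0.1, -0.1]
opening: 0.0854
time: 25.32
ee_pos: [0.4743, -0.3501, 0.0181]
tool_rot: [0.0, 0.999, 0.045, 0.001]
contact_force: [-0.5, 1.2, 6.3]
opening: 0.035
time: 25.7
ee_pos: [0.4749, -0.3511, 0.0493]
tool_rot: [0.001, 0.999, 0.045, 0.002]
contact_force: [0.2, -0.2, -0.1]
opening: 0.035
```

View pics/s20.png

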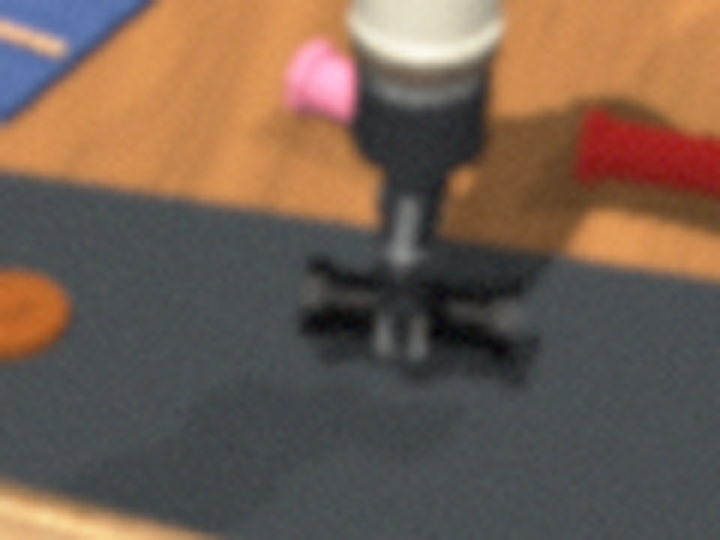

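```bash
python3 -m handwheel '[[0,0,0,6,0],[0,0,0,12,0],[0,3,5,16,-0.8],[0,6,10,16,-1.64],[0,9,16,16,-1.64]]' 40; python3 -m handwheel '[[0,3,5,0,0],[0,6,10.5,0,0],[0,8.5,15.3,0,0],[0,9.6,17.3,0,0],[0,9.6,17.3,-4,0]]';python3 -m handwheel '[[0,0,0,0,0],[0,0,0,0,0]]'; python3 - <<'E'
from h import *
snap('side','s21.png',(230,150,350,270),5);snap('top','t21.png',(250,160,370,280),5)
s=arm.get_state();print(s['ee_pos'],s['contact_force'],np.degrees(np.arctan2(*rot(s['tool_rot'])[1::-1,1])))
E
```

```text
time: 26.38
ee_pos: [0.5615, -0.195, 0.2077]
tool_rot: [0.0, 0.998, -0.07, 0.001]
contact_force: [0.2, -0.4, -2.1]
opening: 0.0348
time: 27.0
ee_pos: [0.6597, -0.0207, 0.169]
tool_rot: [-0.001, 0.998, -0.067, 0.003]
contact_force: [-0.5, -0.8, -1.6]
opening: 0.0351
time: 27.25
ee_pos: [0.6561, -0.025, 0.1675]
tool_rot: [0.0, 0.998, -0.07, 0.0]
contact_force: [0.8, -0.4, -1.6]
opening: 0.0344
[ 0.65701188 -0.02475522  0.16851666] [ 0.47678924 -0.26813136 -2.05755527] -98.04435014677891
```

View pics/s21.png

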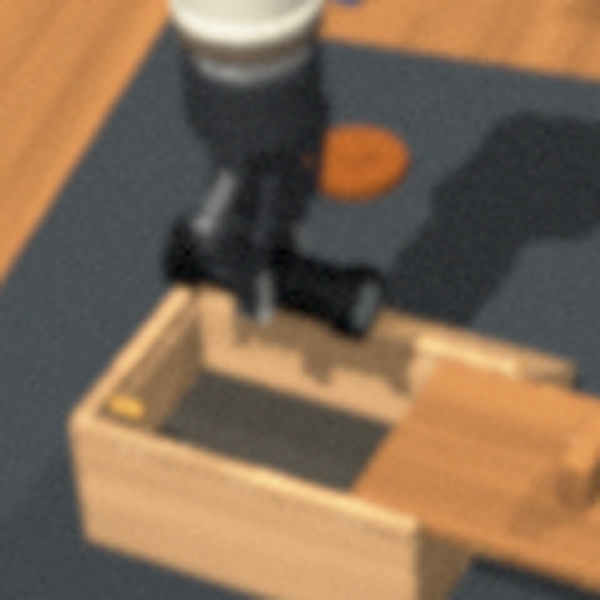

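View pics/t21.png

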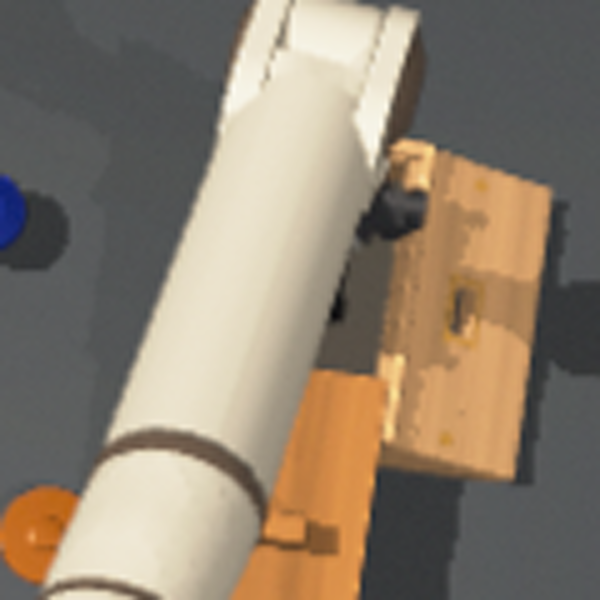

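```bash
python3 - <<'E'
from h import *
def mk(ox,oy,s): return lambda x,y:(ox+(x+.5)/s-.5,oy+(y+.5)/s-.5)
T=mk(250,160,5);S=mk(230,150,5)
for z in(.187,.25):print(onz('top',*T(405,210),z),onz('top',*T(338,305),z))
print(onz('side',*S(360,302),.187),onz('side',*S(180,250),.187))
P=np.array([.657,-.0247,.1685+.019]);a=np.array([.9905,-.1374,0])
for k in(-.06,0,.06):print(k,(np.array(proj('top',P+k*a)[0])-[250,160])*5,(np.array(proj('side',P+k*a)[0])-[230,150])*5)
E
```

```text
[ 0.66982995 -0.08040376  0.187     ] [ 0.6030776  -0.03414065  0.187     ]
[ 0.65274038 -0.07854668  0.25      ] [ 0.5881992  -0.03381603  0.25      ]
[ 0.59563602 -0.0116028   0.187     ] [ 0.70960099 -0.02854223  0.187     ]
-0.06 [310.06969196 310.79527967] [357.2720621  293.35063522]
0 [321.86939033 226.18888872] [262.21152025 266.70792014]
0.06 [333.5343131  142.54966518] [169.47341332 240.70849123]
```

```bash
python3 -m handwheel '[[0,0.5,0.7,0,0],[0,0.5,0.7,-3,0],[0,0.5,0.7,-6,0],[0,0.5,0.7,-8.5,0],[0,0.5,0.7,-8.5,0]]'; python3 -m handwheel '[[0,0,0,-1,0],[0,0,0,-2,0],[0,0,0,-2.8,0],[0,0,0,-2.8,0]]'; python3 - <<'E'
from h import *
snap('side','s22.png',(230,150,350,270),5)
s=arm.get_state();print(s['ee_pos'],s['contact_force'])
E
```

```text
time: 27.98
ee_pos: [0.66, -0.0156, 0.0802]
tool_rot: [-0.0, 0.998, -0.069, -0.002]
contact_force: [-0.6, -0.1, -1.0]
opening: 0.0349
time: 28.48
ee_pos: [0.6612, -0.0164, 0.0536]
tool_rot: [-0.0, 0.998, -0.069, -0.0]
contact_force: [0.4, 0.6, -1.6]
opening: 0.0349
[ 0.661238   -0.0164276   0.05371268] [-0.20344403  0.04336933 -0.5994408 ]
```

View pics/s22.png

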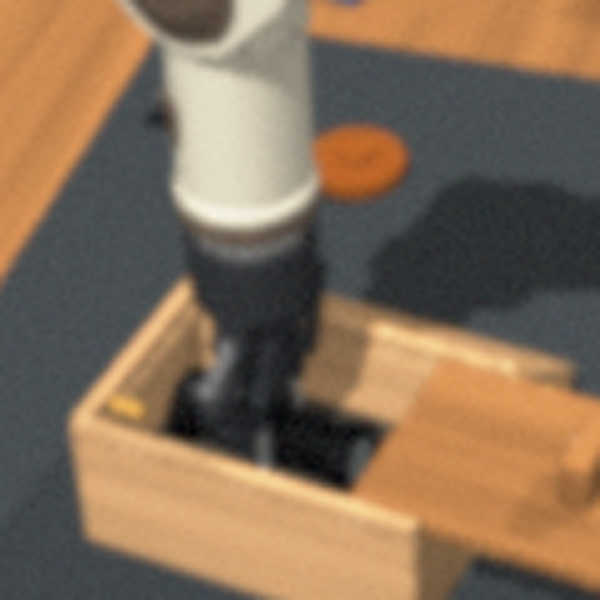

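```bash
python3 -m handwheel '[[0,0,0,-0.2,0],[0,0,0,-0.4,0],[0,0,0,-0.4,0]]'
```

```text
time: 28.9
ee_pos: [0.6614, -0.0164, 0.053]
tool_rot: [-0.001, 0.998, -0.069, 0.0]
contact_force: [-8.4, 1.4, 19.2]
opening: 0.0349
```

Tube rests on the tray floor (19 N reaction). Release with a partial opening and retreat.

```bash
python3 -m handwheel '[[0,0,0,0.3,0],[0.55,0,0,0.3,0],[0.55,0,0,0.3,0],[0.58,0,0,0.3,0],[0.58,0,0,0.3,0]]'; python3 -m handwheel '[[0.58,0,0,2,0],[0.58,0,0,5,0],[0.58,0,0,10,0],[0.58,0,0,15,0],[0.58,0,-6,17,0]]'; python3 -m handwheel '[[0.6,-3,-6,0,0],[0.6,-6,-12,0,0],[0.6,-9,-17,0,0],[0.6,-9,-17,0,0]]'; python3 - <<'E'
from h import *
snap('side','s23.png',(200,150,400,390),2.5);snap('top','t23.png',(170,140,430,300),3)
t=np.load('/tmp/top.npy');show(t,'t23b.png',(270,170,350,310),4)
s=arm.get_state();print(s['ee_pos'],s['contact_force'])
E
```

```text
time: 29.52
ee_pos: [0.6611, -0.0164, 0.0525]
tool_rot: [0.0, 0.998, -0.069, -0.0]
contact_force: [0.6, -1.0, -0.2]
opening: 0.0495
time: 30.15
ee_pos: [0.6646, -0.0688, 0.2276]
tool_rot: [-0.002, 0.998, -0.064, 0.003]
contact_force: [1.2, -0.6, 0.0]
opening: 0.049
time: 30.65
ee_pos: [0.5673, -0.2531, 0.225]
tool_rot: [0.002, 0.997, -0.075, 0.001]
contact_force: [-0.2, 0.7, 1.2]
opening: 0.0513
[ 0.57069705 -0.24734555  0.22409865] [0.35891008 0.79749449 0.23380851]
```

View pics/s23.png

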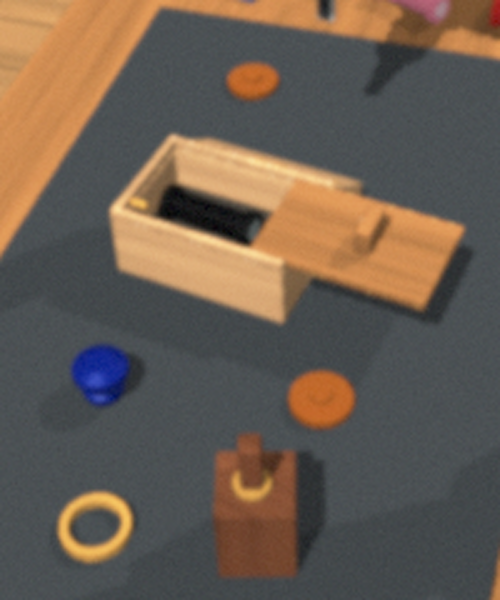

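View pics/t23.png

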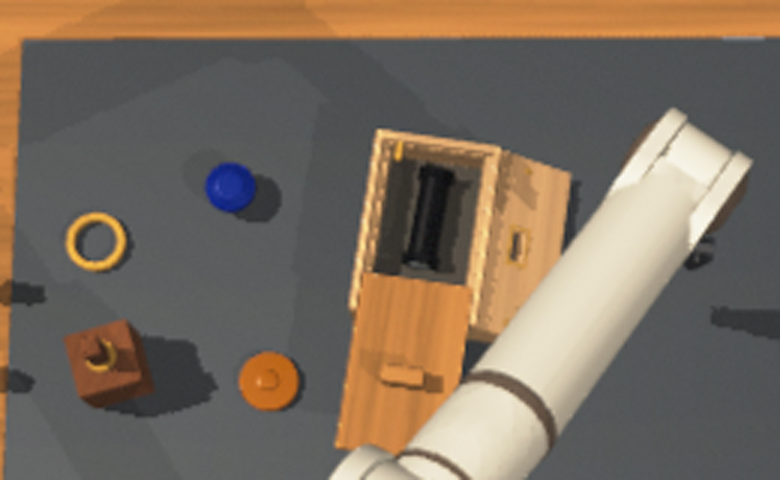

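View pics/t23b.png

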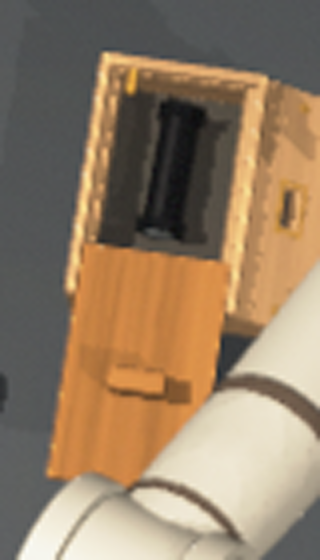

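```bash
python3 -m handwheel '[[0.6,0,0,0,0],[0.6,0,0,0,0],[0.6,0,0,0,0]]' && python3 -c "
from station import arm
print(arm.job_done())"
```

```text
time: 31.12
ee_pos: [0.5718, -0.2444, 0.2224]
tool_rot: [-0.0, 0.998, -0.068, -0.0]
contact_force: [1.2, -0.3, -0.5]
opening: 0.0516
the job is handed in; nothing more can be done
None
```

I did every step of the task and handed the job in at about 31 s; no verdict was reported, so success rests on my own checks.

**Rod and latch:** I drew the rod out of its stand and levered it to about 36° in the grip against the stand's edge. Then I pushed its tip through the slot until the lid sprang ajar, at about 13 N. I set the rod upright again against the stand's other side and stood it back in its hole.

**Lid and tube:** I slid the lid open by its pull to roughly 163–165 mm, then laid the black tube lengthwise on the tray bottom.

**Last pictures:**
- The rod is upright with its collar on the stand.
- The lid is open.
- The tube lies flat along the box in the open part.
- The glass wheels, retainer ring and stopper look to be where they were.
- The gripper is clear of everything.

**Disagreements:**
- The two cameras differed by about 5 mm. I corrected for this from the known gripper position.
- The lid pull turned out about 15 mm off the middle of the lid, so I measured it directly.
- The tube met the tray floor with about 19 N, most likely the 2–4 mm I had commanded past contact.

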